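# Seat a plug-in card in the kiln controller with its ejector levers

## Robot

A 6-joint arm with a two-finger parallel gripper is mounted at the origin on the work surface. World frame = base frame: x ahead of the robot, y to its left, z up, the work surface at z = 0. Lengths are in m, angles in rad, forces in N, time in s.
With the tool pointing down it reaches from about 0.325 to 0.9 m from the base axis. Payload 3.5 kg.
Tool frame: the origin (TCP) lies on the front face of the gripper's body, between the roots of the fingers; the fingertips stand 73 mm ahead of it and the grasp point (between the pads) lies 54 mm ahead of it; x points along the fingers, y is the direction in which the jaws open and shut, and the axes are right-handed (so a half turn about x gives the same grasp; the last joint's range is limited). The gripper opens to 85 mm and grips with 20 to 120 N. Pads are 22 mm wide; open, the fingers measure 114 mm over their backs; the gripper's body (76 mm by 85 mm) begins 54 mm behind the grasp point. The pads swing forward as they close: fully open they stand 13 mm farther back than shut.
Start: joints at [-1.284, 0.276, -0.026, 1.268, 0, 1.467], TCP at [0.237, -0.578, 0.304] pointing down, gripper open.
Joint ranges: [-3.12, 3.12], [-0.85, 1.88], [-1.08, 1.24], [-1.95, 2.15], [-1.57, 1.53], [-3.14, 3.14]. Speed limits (rad/s): [2.57, 2.57, 3.14, 3.14, 3.14, 3.14].

## Interface

Orientations are given as a rotation vector (axis times angle).
In Python, from workcell import r gives the robot as it stands.
- The arm moves only by the shell command python3 -m jog 'ROWS' [FORCE]. ROWS is JSON, a list that holds one entry, the list of rows, each a list of 7 numbers: the shift along the tool's x, y, z in m, then the turn, a rotation vector about the tool's x, y, z in degrees, then the gripper's target within -1 to 1 (fully open at 1, half-way at 0, shut at -1). A call has 1 to 5 rows; each row shifts and turns the commanded pose from where the row before left it, along the tool's axes as they then stand; what a row does not reach is not made up. A row lasts 1/10 s, in which the tool goes at most 50 mm and 8.59 degrees, less where a joint would pass 70% of its speed; a pose out of reach is approached as far as the arm can. A call is refused whole if a number of a shift passes 0.05 or a number of a turn 8.59, either way. A call with a gripper value outside its range is refused whole. The fingers move at their own pace and stop on an object; FORCE is the grip in N (left out, the last holds). Time passes only in rows, so rows that do not move let the fingers close. It gives the time, the measured TCP pose, the force and the opening at its end, in the units of the state.
- r.get_obs(): the state, without advancing time (a new reading comes with each control period).
- r.camera(name): name is "side" or "top"; returns a dict with "img" (480x640x3 uint8, red, green, blue), "fx", "fy", "cx", "cy" (pixels), "k1" (the pictures are not rectified: a ray, as slopes to the right and down, at radius r is drawn at 1 + k1 r^2 times it, then the intrinsics apply), "R" (3x3) and "t" (3): a world point X has camera coordinates R X + t. Camera axes: x right, y down, z forward; pixel columns grow to the right and rows downward; lengths in m; the calibration is good to about 2 mm. A picture is of the moment at which its call begins. There is no depth.
- r.job_done(): hands the job in, once; it reports no verdict.
Trained networks look in the newest picture that a camera, given by its name, has taken for a name from the list of things; names that differ only in an ending like _2 or _b are one class to them, and where a whole thing is asked for, a point or a joint stands for the part that bears it (a point fixed in the world has none). Each returns a list of dicts, best first, with "p" (0 to 1); they miss things now and then, are a little off and sometimes report something else, mostly with a low value. They report only what shows in the picture. A call takes as long as a camera call. They do not tell look-alikes from the thing itself.
- r.find_in(target, camera): "box" ([centre column, centre row, width, height] in pixels, round what is visible of it).
- r.tip_of(target, camera): "pixel" ([column, row] in pixels: a listed point, or the origin of a listed thing).
The state is a dict: "time": time; "qpos": joint angles; "qd": joint speeds; "effort": joint torques, N m; "position": TCP position; "eef_rot": TCP orientation; "wrist_force": force on the tool from outside, world axes, zero at the start; "torque": the same for the moment, N m; "finger_gap": opening from 0.0 (shut) to 1.0 (fully open).
Only numpy, scipy, OpenCV 4.12 (cv2) and the standard library are available. Lean on these libraries where they do the work, as an engineer would, in place of code of your own. Each camera call takes 0.05 s, during which the arm holds its last target.

## Task

Take the spare output card out of the wooden rack by its black pull grip and lower it gently, levers swung out, into the white guides of the free slot in the kiln controller's open chassis until it comes to rest on its connector, and let go. Then swing its two red ejector levers inward, without forcing them, until both stand fully shut and the card is fully home; drive it home with the levers alone, never by pushing on the card, and leave everything else on the bench where it is.

Things in the scene. Friction and masses are not known exactly. Their poses are not given: they have to be found in the camera images.
- card: The spare card, upright in the rack (0.24 kg). Origin: middle of its plug's underside; z up, y along its width, x through its thickness; starts within 0.7 rad of the chassis's axes. Grey plug 84 (y) x 8 (x) mm, z 0 to 12, nose tapered to 4 mm. Green board 100 wide, 3 thick, z 10 to 80 mm. Faceplate and two red ejector levers on top. Either way round fits.
- faceplate: Aluminium faceplate of the card, 92 (y) x 20 (x) x 3 mm, with the black pull grip in its middle: a block 10 (x) x 40 (y) mm from z = 83 to 115 mm, the place to hold the card, closing the fingers along x. Origin and axes as the card's.
- lever_left (a joint): Hinge of the red lever at the card's +y end (rad). 0: shut, handle leaning 0.35 rad inward; grows as the handle swings outward, to its stop at 1.1 (0.75 rad outward); starts 0.95 to 1.1. It stays put. Swung in, its lower tooth hooks under the chassis's rail lip at about 0.4 and pulls that end of the card down; from there to the stop it takes 6 to 22 N at the handle's outer half.
- lever_right (a joint): The same for the lever at the card's -y end, mirrored: 0 shut, grows outward to 1.1. Shutting one lever tips the card about 3 degrees in its guides until the other is shut too, and the second may back the first one off a little: check both at the end. Swung out, a lever's upper tooth rests on the lip, so the card goes down only to 4 to 7 mm above home, and is pried up again.
- handle_left: Handle of the left lever: a red bar 14 (x) x 7 mm that reaches from 6 to 58 mm along its own z. Origin at the lever's pivot, which lies on the card at y = +52, z = 86 mm; z along the handle, x as the card's.
- handle_right: Handle of the right lever, the same; its pivot lies on the card at y = -52, z = 86 mm.
- rack: Low wooden rack, base 90 x 150 x 10 mm with two grooved posts 65 mm high that hold the card's board upright by its side edges, 1 mm play each side. Origin: centre of the underside. The card stands on its base.
- chassis: Open card chassis of the kiln controller, 170 (x) x 150 (y) x 100 mm, fixed. Origin: centre of the underside, z up. Along each side, at y = +-60 to +-72 mm, runs an aluminium rail lip, z 95.5 to 99.5 mm. Its free slot is the one near its -x side, 40 mm from the middle; the other place is taken by the power supply.
- slot_home (a point): Where the card's origin lies when it is fully home: 12 mm above the chassis's underside, on the floor of the free slot's black socket. Axes as the chassis's. Sprung contacts in the socket grip the plug over the last 6 mm: pushing the card through them without the levers would take 27 to 40 N.
- guides: White card guides of the free slot, one at each end, with grooves 5 mm wide (x) and 102.4 mm from back to back (y) for the board's side edges. Origin 12 mm straight below slot_home. Grooves from z = 36 to 72 mm, above them a flared mouth to z = 80 mm, about 3 mm wider all round. Must not be leant on hard.
- supply: Power supply module already seated in the chassis, 75 mm beyond the free slot in +x: white faceplate 44 x 92 mm, black grip, two shut black levers, its faceplate level with that of a card fully home. Origin: underside of its plug. Do not knock it.
- bowl: Bisque bowl, 110 mm across, 55 mm high; bystander. Origin: centre of its underside.
- mug: Blue mug, 76 mm across, 85 mm high; bystander. Origin: centre of its underside.
- screwdriver: Screwdriver 190 mm long lying on the bench; bystander. Origin on its axis, at the bench.
- glaze_jar: Glaze jar with white cap, 60 mm across, 70 mm high; bystander. Origin: centre of its underside.
- rib: Wooden potter's rib 55 x 100 x 6 mm lying flat; bystander. Origin: centre of its underside.
- old_board: The old board without faceplate, 70 x 100 mm, lying flat; bystander.
- screw_dish: White dish 60 mm across, 22 mm high; bystander. Origin: centre of its underside.
Not all that is in view belongs to the job. Of the things that look like the card, the largest one is meant.

How it is judged:
By the outcome, as a careful person would: the job done as asked, in the order asked, and still so for the second after the job is handed in, with the robot touching nothing.
It also fails if it takes over 72 s, if anything falls off the work surface, if the arm or the gripper's body presses on something with over 40 N, if the wrist force passes 120 N, or if a joint passes its speed limit or range.

## Working session

There is one attempt and no reset: what is moved stays moved. The work goes in short steps, Python scripts to look and compute and a shell command to move; the robot and the scene stay as the last step left them, time stands still between calls to the robot, and variables do not carry over. Pictures are saved under pics/ and viewed, and the job is handed in when it is done.

```bash
ls; mkdir -p pics
python3 - <<'E'
from workcell import r
import cv2
o=r.get_obs(); print(o)
for n in("side","top"):
    c=r.camera(n); cv2.imwrite(f"pics/{n}0.png",c["img"][:,:,::-1]); print(n,c["fx"],c["fy"],c["cx"],c["cy"],c["k1"],c["R"],c["t"])
    for t in ["card","faceplate","lever_left","handle_left","handle_right","rack","chassis","guides","slot_home","supply"]:
        try: print(t,[(round(d["p"],2),[round(v) for v in d["box"]]) for d in r.find_in(t,n)][:3])
        except Exception as e: print(t,e)
        try: print('   tip',[(round(d["p"],2),[round(v,1) for v in d["pixel"]]) for d in r.tip_of(t,n)][:3])
        except Exception as e: print(t,e)
print(r.get_obs()["time"])
E
```

```text
pics
{'time': 0.0, 'qpos': array([-1.28437859e+00,  2.77124940e-01, -2.78974685e-02,  1.26798977e+00,
        5.45941741e-06,  1.46739357e+00]), 'qd': array([ 1.52327484e-03,  6.87741301e-05,  2.43348391e-05, -5.73990364e-04,
        1.46986002e-03, -6.25104409e-05]), 'effort': array([ 2.59026729e-04, -4.45502651e+01,  2.95206642e+01,  1.63052097e-02,
       -1.03103187e-04,  3.70705147e-07]), 'position': array([ 0.23732787, -0.57751573,  0.3027567 ]), 'eef_rot': array([ 2.00836756,  0.39878414, -2.00877098]), 'wrist_force': array([-0.74168725,  0.25185898, -0.09930376]), 'torque': array([ 0.03880335, -0.03040804,  0.01337105]), 'finger_gap': 1.0013297035788769}
side 517.960942458618 517.960942458618 323.00015188248557 241.91608835724594 -0.014610791056656233 [[-0.27608321 -0.96084195 -0.02368145]
 [-0.53294826  0.17354579 -0.82815941]
 [ 0.79984012 -0.21601992 -0.55999213]] [0.15175605 0.36565346 1.15291589]
card [(0.95, [420, 274, 26, 33]), (0.73, [402, 240, 20, 33]), (0.59, [434, 239, 27, 26])]
   tip [(0.86, [433.9, 249.4]), (0.73, [416.1, 286.1]), (0.57, [383.7, 259.6])]
facepla
[... 1762 characters left out ...]
[(0.49, [458, 233, 9, 2]), (0.42, [365, 236, 17, 14])]
   tip [(0.55, [433.2, 311.0]), (0.44, [454.7, 229.6]), (0.4, [374.2, 237.9])]
handle_right [(0.61, [231, 246, 8, 8]), (0.42, [427, 257, 19, 6])]
   tip [(0.62, [403.3, 324.6]), (0.54, [412.3, 256.4]), (0.49, [480.2, 253.6])]
rack [(0.71, [389, 252, 61, 51])]
   tip [(0.72, [389.4, 251.2]), (0.69, [252.0, 249.0]), (0.16, [500.9, 303.5])]
chassis [(0.91, [253, 231, 66, 78])]
   tip [(0.61, [257.1, 235.1])]
guides [(0.42, [248, 247, 47, 9])]
   tip [(0.61, [386.7, 253.3])]
slot_home [(0.8, [252, 230, 71, 80])]
   tip [(0.66, [252.9, 250.1])]
supply [(0.71, [363, 237, 18, 16]), (0.63, [251, 214, 48, 26])]
   tip [(0.91, [256.1, 216.8])]
2.0
```

View pics/side0.png

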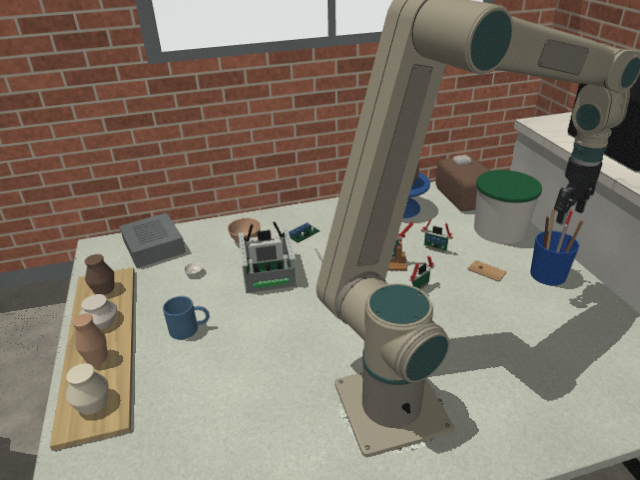

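View pics/top0.png

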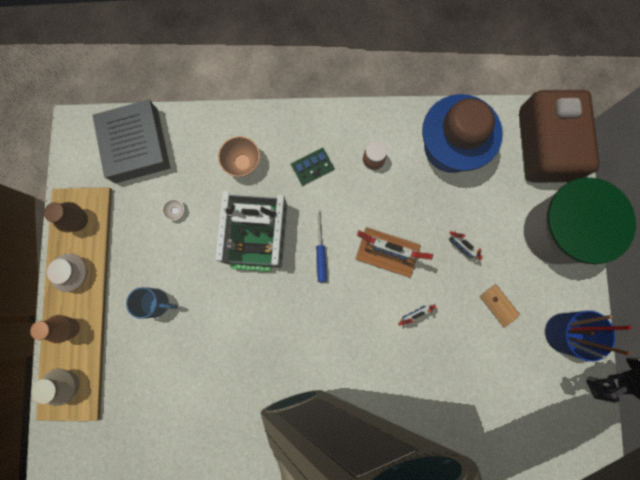

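Run:
```python
import cv2
a=cv2.imread("pics/side0.png"); cv2.imwrite("pics/side0z.png",cv2.resize(a[200:320,210:500],None,fx=2.75,fy=2.75,interpolation=cv2.INTER_CUBIC))
a=cv2.imread("pics/top0.png"); cv2.imwrite("pics/top0z.png",cv2.resize(a[180:350,200:500],None,fx=2.66,fy=2.66,interpolation=cv2.INTER_CUBIC))
```

```text
(no output)
```

View pics/side0z.png

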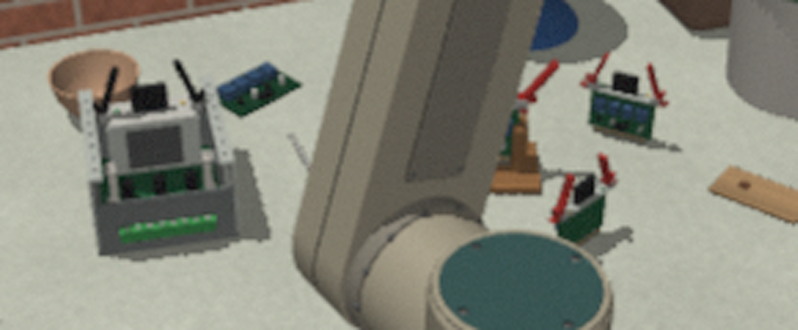

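View pics/top0z.png

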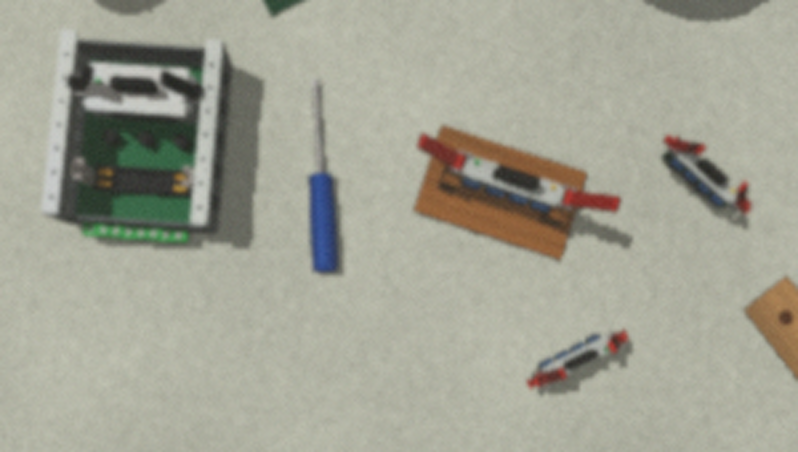

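```bash
cat > h.py <<'E'
import numpy as np, cv2, json, os
from scipy.spatial.transform import Rotation as Rot
from scipy.optimize import least_squares
CAL={}
def cal(c,n):
    CAL[n]={k:(np.array(c[k]).tolist()) for k in("fx","fy","cx","cy","k1","R","t")}
    json.dump(CAL,open("cal.json","w"))
if os.path.exists("cal.json"): CAL=json.load(open("cal.json"))
def KD(n):
    c=CAL[n]; return np.array([[c["fx"],0,c["cx"]],[0,c["fy"],c["cy"]],[0,0,1]]),np.array([c["k1"],0,0,0,0.])
def proj(n,X):
    K,D=KD(n); X=np.atleast_2d(np.array(X,float))
    return cv2.projectPoints(X.reshape(-1,1,3),cv2.Rodrigues(np.array(CAL[n]["R"]))[0],np.array(CAL[n]["t"]),K,D)[0].reshape(-1,2)
def ray(n,p):
    K,D=KD(n); u=cv2.undistortPoints(np.array(p,float).reshape(-1,1,2),K,D).reshape(-1,2)
    R=np.array(CAL[n]["R"]); t=np.array(CAL[n]["t"])
    return -R.T@t, (np.c_[u,np.ones(len(u))]@R)
def atz(n,p,z):
    C,d=ray(n,p); s=(z-C[2])/d[:,2:]; return C+s*d
def snap(r,n,name,box=None,sc=1):
    c=r.camera(n); cal(c,n); im=np.ascontiguousarray(c["img"][:,:,::-1]); cv2.imwrite("pics/%s_raw.png"%name,im)
    if box: x0,y0,x1,y1=box; im=cv2.resize(im[y0:y1,x0:x1],None,fx=sc,fy=sc,interpolation=cv2.INTER_CUBIC)
    cv2.imwrite("pics/%s.png"%name,im)
    return c["img"]
E
python3 - <<'E'
from h import *
from workcell import r
snap(r,"side","s1"); snap(r,"top","t1")
o=r.get_obs(); print(o["time"],np.round(Rot.from_rotvec(o["eef_rot"]).as_matrix(),3))
for n in CAL: print(n,ray(n,[[320,240]])[0])
# rough, zoom coords -> full
Z=lambda p:np.array(p)/2.66+[200,180]
print("grip",atz("top",Z([[518,178]]),.12))
print("face ends",atz("top",Z([[463,160],[565,197]]),.093))
print("lever tips",atz("top",Z([[420,143],[620,203]]),.14))
print("chassis lips corners",atz("top",Z([[58,30],[76,32],[44,212],[60,216],[205,38],[222,40],[190,225],[207,228]]),.0995))
print("socket ends",atz("top",Z([[112,180],[175,182]]),.03))
E
```

```text
2.1 [[-0.     0.38  -0.925]
 [-0.    -0.925 -0.38 ]
 [-1.     0.     0.   ]]
side [-0.68537671  0.33140875  0.95203697]
top [ 0.38024273 -0.01605262  1.15125841]
grip [[ 0.51097026 -0.17824343  0.12      ]]
face ends [[ 0.53158643 -0.13341508  0.093     ]
 [ 0.49648439 -0.22412961  0.093     ]]
lever tips [[ 0.54033156 -0.09146251  0.14      ]
 [ 0.48537176 -0.2619798   0.14      ]]
chassis lips corners [[0.65739636 0.23524148 0.0995    ]
 [0.65517989 0.21852885 0.0995    ]
 [0.48940894 0.24456548 0.0995    ]
 [0.48559398 0.23001237 0.0995    ]
 [0.6472885  0.09958421 0.0995    ]
 [0.64512372 0.08398488 0.0995    ]
 [0.47582137 0.11289298 0.0995    ]
 [0.47291155 0.09765751 0.0995    ]]
socket ends [[0.52654039 0.19663462 0.03      ]
 [0.52367475 0.13592298 0.03      ]]
```

```bash
python3 -m jog '[[[-0.05,0,0,0,0,0,1],[-0.05,0,0,0,0,0,1],[-0.02,-0.025,-0.036,0,0,0,1],[0,-0.03,-0.045,0,0,0,1],[0,-0.03,-0.045,0,0,0,1]]]'; python3 -m jog '[[[0,-0.03,-0.045,-8,0,0,1],[0,-0.03,-0.045,0,0,0,1],[0,-0.03,-0.045,0,0,0,1],[0,-0.03,-0.045,0,0,0,1],[0,-0.03,-0.045,0,0,0,1]]]'
```

```text
time: 2.6
position: [0.3178, -0.4579, 0.4255]
eef_rot: [2.009, 0.391, -2.006]
wrist_force: [0.9, -1.1, 0.2]
finger_gap: 0.998
time: 3.1
position: [0.4332, -0.2352, 0.4242]
eef_rot: [1.924, 0.52, -1.923]
wrist_force: [1.2, -0.9, 0.4]
finger_gap: 0.998
```

```bash
python3 -m jog '[[[0,0,0,-7.7,0,0,1],[0,0,0,-7.7,0,0,1],[0,0,0,-7.7,0,0,1],[0,0,0,-7.7,0,0,1],[0,0,0,-7.7,0,0,1]]]'
python3 - <<'E'
from h import *
from workcell import r
snap(r,"side","s2",(230,190,500,320),2.9); snap(r,"top","t2",(200,180,500,350),2.66)
o=r.get_obs(); print(o["time"],o["position"],np.round(Rot.from_rotvec(o["eef_rot"]).as_matrix(),3))
E
```

```text
time: 3.6
position: [0.4327, -0.2369, 0.424]
eef_rot: [1.472, 1.014, -1.472]
wrist_force: [-0.1, 0.2, 0.3]
finger_gap: 0.995
3.7 [ 0.43270264 -0.23705582  0.42402816] [[ 0.     0.932 -0.361]
 [-0.    -0.361 -0.932]
 [-1.     0.     0.   ]]
```

View pics/s2.png

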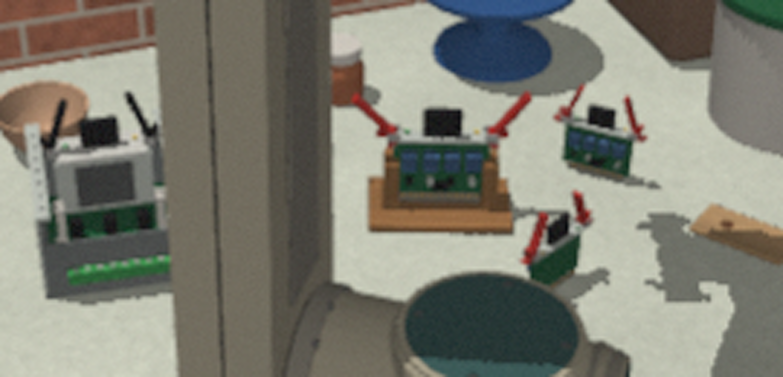

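View pics/t2.png

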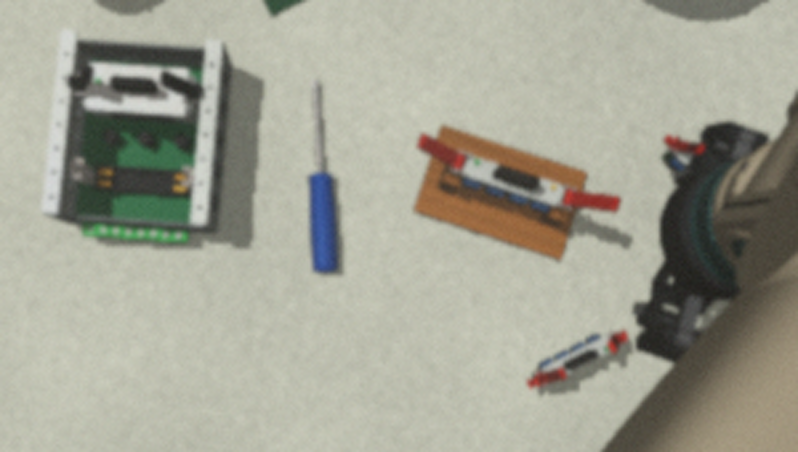

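Run:
```python
import cv2
a=cv2.imread("pics/s2_raw.png")[215:275,345:425]; cv2.imwrite("pics/s2a.png",cv2.resize(a,None,fx=10,fy=10,interpolation=cv2.INTER_CUBIC))
a=cv2.imread("pics/t2_raw.png")[220:285,350:440]; cv2.imwrite("pics/t2a.png",cv2.resize(a,None,fx=8.8,fy=8.8,interpolation=cv2.INTER_CUBIC))
a=cv2.imread("pics/t2_raw.png")[185:275,210:295]; cv2.imwrite("pics/t2b.png",cv2.resize(a,None,fx=6.6,fy=6.6,interpolation=cv2.INTER_CUBIC))
a=cv2.imread("pics/s1_raw.png")[215:295,235:300]; cv2.imwrite("pics/s1b.png",cv2.resize(a,None,fx=7.4,fy=7.4,interpolation=cv2.INTER_CUBIC))
```

```text
(no output)
```

View pics/s2a.png

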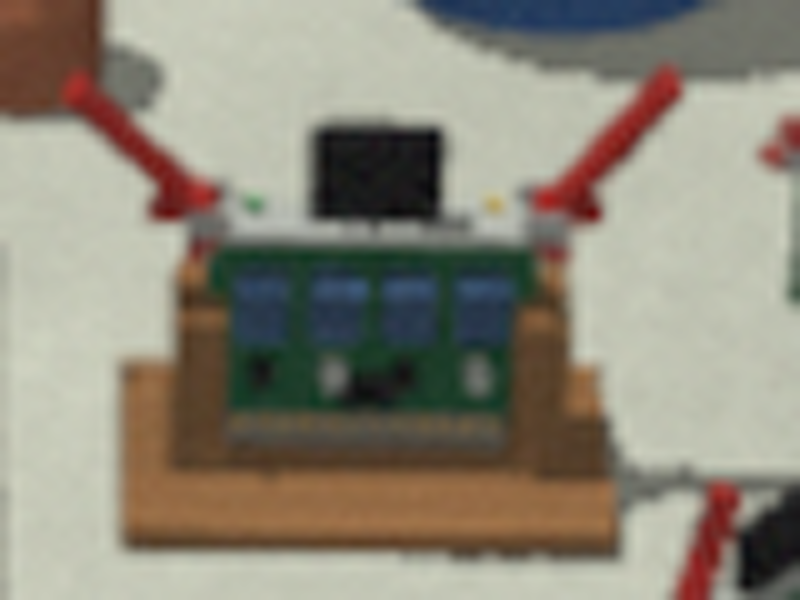

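View pics/t2a.png

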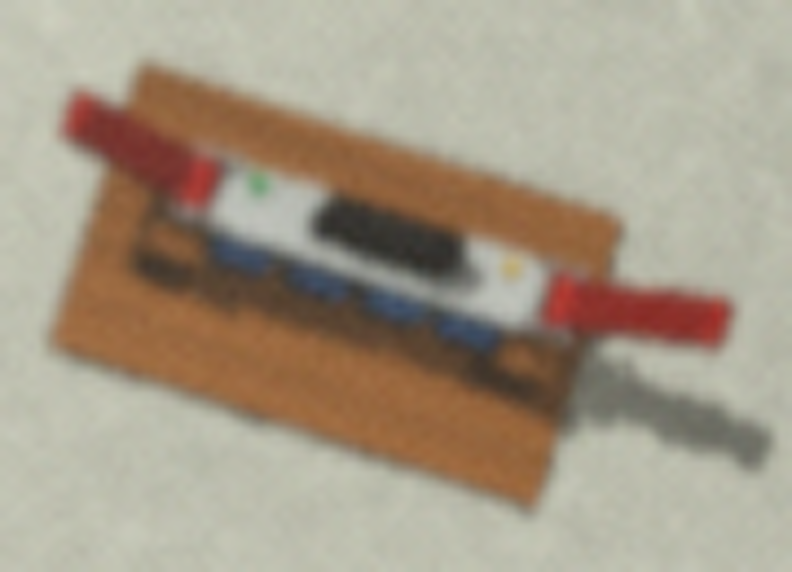

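View pics/t2b.png

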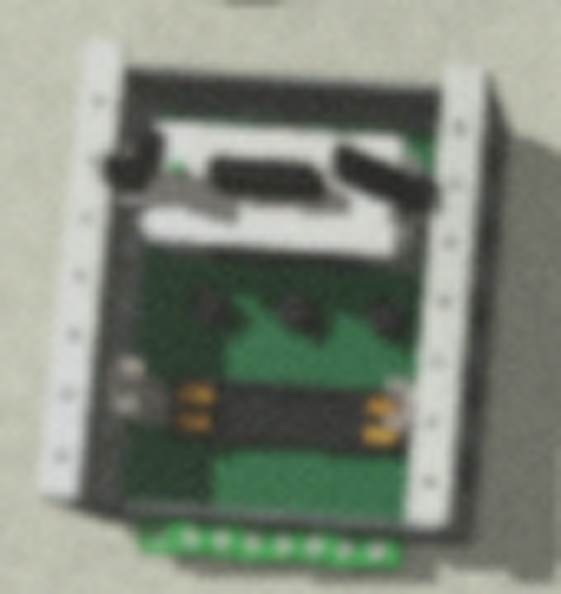

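View pics/s1b.png

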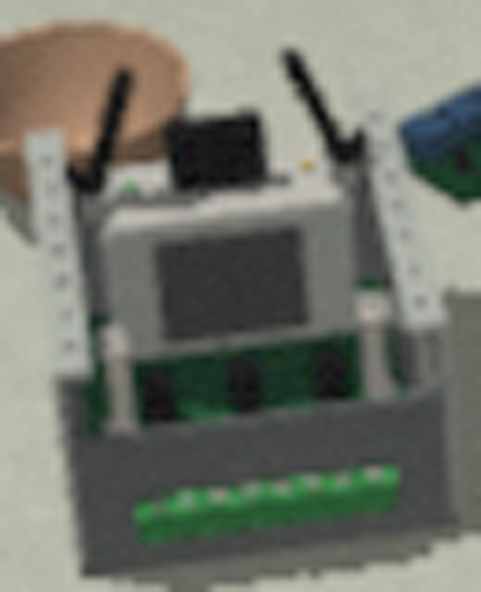

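```bash
cat > fit.py <<'E'
from h import *
def full(pts,x0,y0,s): return (np.array(pts,float)+.5)/s-.5+[x0,y0]
def fit(obs,p0,zfree=True,rp=False,loss='soft_l1'):
    # obs: list of (cam, model Nx3 mm, pix Nx2)
    def f(p):
        R=Rot.from_euler('ZYX',[p[3],p[5] if rp else 0,p[4] if rp else 0]).as_matrix()
        return np.concatenate([(proj(c,(np.array(m)/1000.)@R.T+[p[0],p[1],p[2] if zfree else p0[2]])-px).ravel() for c,m,px in obs])
    s=least_squares(f,p0+[0,0] if rp else p0,loss=loss); return s.x,f(s.x)
E
python3 - <<'E'
from fit import *
L=[(85,72,99.5),(85,60,99.5),(-85,72,99.5),(-85,60,99.5),(85,-60,99.5),(85,-72,99.5),(-85,-60,99.5),(-85,-72,99.5)]
t=full([(87,37),(124,45),(38,494),(75,500),(443,64),(486,70),(404,522),(447,528)],210,185,6.6)
s=full([(25,130),(62,130),(60,378),(88,372),(358,100),(383,100),(405,328),(440,322)],235,215,7.4)
for nm,ob in(("top",[("top",L,t)]),("side",[("side",L,s)]),("both",[("top",L,t),("side",L,s)])):
    for zf in(True,False):
        x,e=fit(ob,[.565,.165,0,-.08],zf); print(nm,zf,np.round(x,4),np.round(e.reshape(-1,2),1).tolist())
print("CARD")
G=[(-5,20,115),(-5,-20,115),(-5,20,83),(-5,-20,83)]
sg=full([(313,130),(440,131),(312,216),(439,219)],345,215,10)
T=[(5,20,115),(5,-20,115),(10,46,83),(10,-46,83),(-10,46,83),(-10,-46,83)]
tg=full([(332,192),(466,238),(222,165),(548,262),(207,228),(540,325)],350,220,8.8)
for nm,ob in(("top",[("top",T,tg)]),("side",[("side",G,sg)]),("both",[("top",T,tg),("side",G,sg)])):
    for zf in(True,False):
        x,e=fit(ob,[.51,-.178,.010,-.37],zf); print(nm,zf,np.round(x,4),np.round(e.reshape(-1,2),1).tolist())
E
```

```text
top True [ 0.5664  0.1655  0.0065 -0.0882] [[0.7, 0.4], [-0.1, -0.5], [0.5, 0.5], [-0.1, 0.0], [0.6, -0.1], [-1.0, -0.6], [0.2, 0.4], [-1.3, -0.1]]
top False [ 5.675e-01  1.667e-01 -4.000e-04 -8.810e-02] [[0.8, 0.6], [0.0, -0.3], [0.7, 0.4], [0.0, -0.2], [0.4, 0.2], [-1.2, -0.4], [0.0, 0.2], [-1.5, -0.4]]
side True [ 0.5641  0.1683  0.0028 -0.093 ] [[1.1, 0.5], [0.0, 0.1], [-0.4, -0.2], [0.2, -0.0], [-0.7, -0.6], [-0.2, -1.1], [0.3, 0.4], [-0.2, 0.7]]
side False [ 0.568   0.1678  0.     -0.0931] [[1.2, 0.6], [0.1, 0.1], [-0.3, -0.3], [0.2, -0.0], [-0.7, -0.5], [-0.2, -1.0], [0.3, 0.4], [-0.2, 0.6]]
both True [ 5.676e-01  1.672e-01  2.000e-04 -9.020e-02] [[0.7, 0.5], [-0.1, -0.4], [0.4, 0.3], [-0.3, -0.3], [0.3, 0.2], [-1.3, -0.4], [-0.3, 0.2], [-1.8, -0.3], [1.3, 0.6], [0.2, 0.1], [0.0, -0.3], [0.6, -0.0], [-0.6, -0.6], [-0.1, -1.1], [0.6, 0.3], [0.1, 0.6]]
both False [ 0.5677  0.1672  0.     -0.0903] [[0.7, 0.5], [-0.1, -0.4], [0.4, 0.2], [-0.3, -0.3], [0.3, 0.2], [-1.3, -0.4], [-0.3, 0.2], [-1.8, -0.3], [1.3, 0.7], [0.2, 0.2], [0.0, -0.2], [0.6, 0.0], [-0.6, -0.5], [-0.1, -1.0], [0.6, 0.4], [0.1, 0.6]]
CARD
top True [ 0.5136 -0.1777  0.0057 -0.3078] [[-0.4, -0.1], [0.8, -0.4], [0.5, -0.2], [0.2, -0.3], [-0.1, 0.5], [-1.1, 0.5]]
top False [ 0.513  -0.1771  0.1256 -0.3073] [[-0.5, -0.1], [0.9, -0.4], [0.4, -0.2], [0.3, -0.3], [-0.2, 0.6], [-1.0, 0.5]]
side True [ 0.5859 -0.2056 -0.0365 -0.3444] [[0.1, 0.0], [0.2, 0.1], [-0.2, -0.0], [-0.1, -0.1]]
side False [ 0.5197 -0.1776  0.0176 -0.3366] [[-0.3, -0.2], [0.6, -0.1], [-0.5, 0.2], [0.2, 0.1]]
both True [ 0.5126 -0.1758  0.0147 -0.3108] [[-0.7, -0.2], [0.7, -0.5], [0.1, -0.3], [0.1, -0.3], [-0.5, 0.4], [-1.2, 0.5], [0.1, -0.1], [1.1, -0.3], [-0.1, 0.4], [0.6, 0.0]]
both False [ 0.5138 -0.1767  0.01   -0.3098] [[-0.6, -0.4], [0.7, -0.7], [0.2, -0.5], [0.1, -0.6], [-0.3, 0.2], [-1.2, 0.2], [0.2, 1.0], [1.1, 0.8], [-0.1, 1.4], [0.7, 1.1]]
```

```bash
python3 -m jog '[[[0,0,0,-3.1,0,0,0.5],[0.04,0.029,-0.041,0,0,0,0.5],[0.04,0.029,-0.041,0,0,0,0.5],[0.04,0,0,0,0,0,0.3],[0,0,0,0,0,0,0.3]]]' 30
python3 - <<'E'
from h import *
from workcell import r
snap(r,"side","s3",(345,150,425,275),6); snap(r,"top","t3",(350,210,480,300),6)
o=r.get_obs(); print(o["time"],o["position"],np.round(Rot.from_rotvec(o["eef_rot"]).as_matrix(),3))
E
```

```text
time: 4.2
position: [0.4924, -0.1879, 0.3152]
eef_rot: [1.436, 1.055, -1.446]
wrist_force: [-1.6, -0.3, 0.2]
finger_gap: 0.648
4.3 [ 0.49490244 -0.1902553   0.32146798] [[-0.002  0.95  -0.312]
 [ 0.001 -0.312 -0.95 ]
 [-1.    -0.002 -0.   ]]
```

View pics/s3.png

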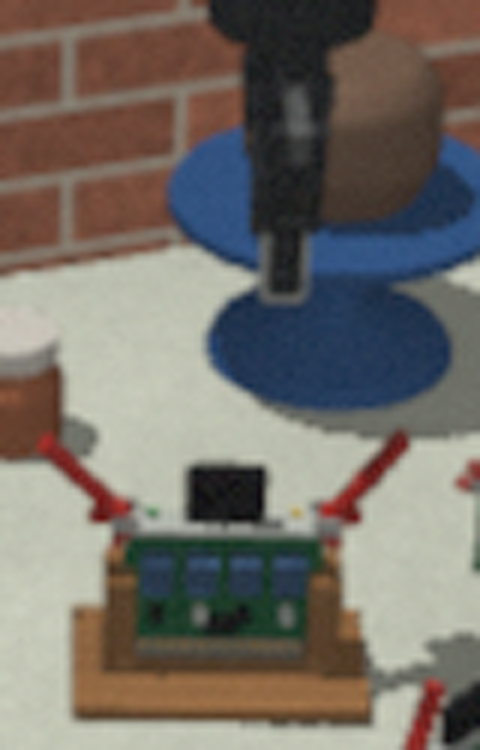

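View pics/t3.png

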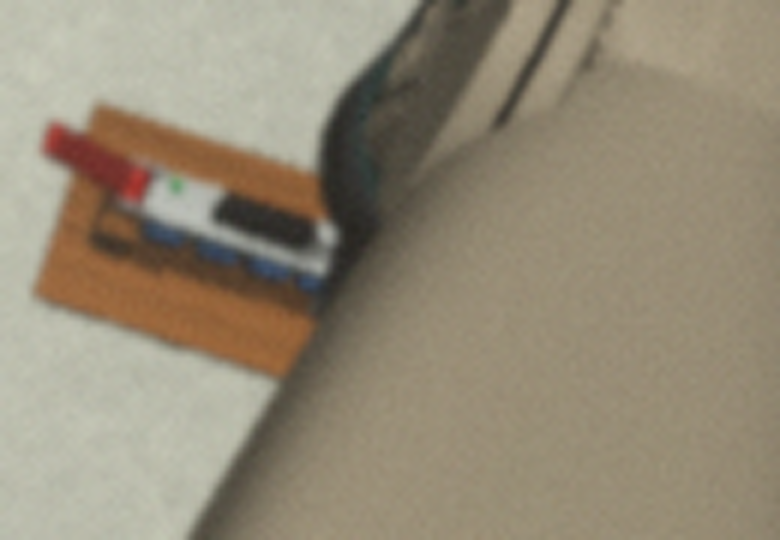

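```bash
python3 -m jog '[[[0,0.007,-0.009,0,0,0,0.3],[0,0.006,-0.009,0,0,0,0.1],[0.04,0,0,0,0,0,0],[0,0,0,0,0,0,0],[0,0,0,0,0,0,0]]]' 30
python3 - <<'E'
from h import *
from workcell import r
snap(r,"side","s4",(345,170,425,275),7)
o=r.get_obs(); M=Rot.from_rotvec(o["eef_rot"]).as_matrix(); P=o["position"]; print(o["time"],P,np.round(M,3),o["finger_gap"])
for h in(.02,.025,.03):
  for z in(-.011,.011):
    print(h,z,proj("side",[P+M@[.071,-h,z]]))
E
```

```text
time: 4.8
position: [0.5136, -0.1772, 0.2823]
eef_rot: [1.438, 1.044, -1.438]
wrist_force: [-0.5, 0.4, 0.8]
finger_gap: 0.499
4.85 [ 0.51418183 -0.17758938  0.28326806] [[ 0.002  0.951 -0.31 ]
 [-0.001 -0.31  -0.951]
 [-1.     0.002  0.   ]] 0.5012683465487416
0.02 -0.011 [[380.76345537 205.28535575]]
0.02 0.011 [[388.55693231 205.26562477]]
0.025 -0.011 [[380.86351116 206.17600771]]
0.025 0.011 [[388.67907898 206.15675347]]
0.03 -0.011 [[380.96412894 207.07171098]]
0.03 0.011 [[388.80191251 207.05293905]]
```

View pics/s4.png

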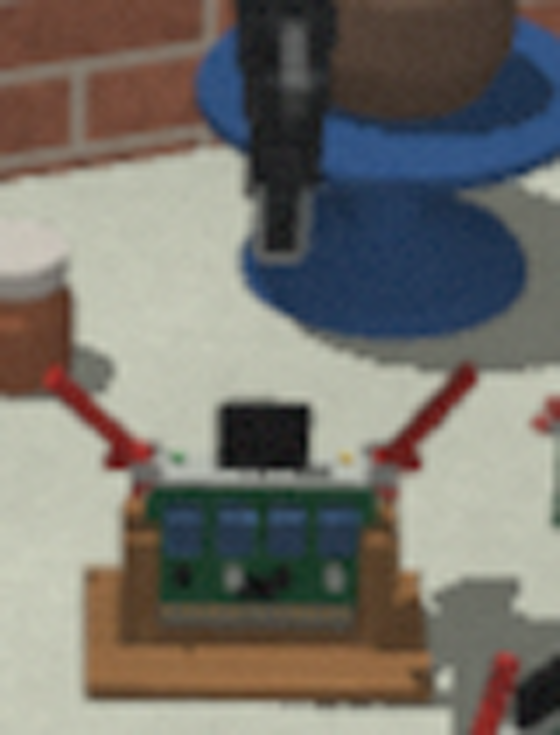

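```bash
python3 -m jog '[[[0.035,0,0,0,0,0,0],[0.035,0,0,0,0,0,0],[0.03,0,0,0,0,0,0],[0.011,0,0,0,0,0,0],[0,0,0,0,0,0,0]]]' 30;python3 - <<'E'
from h import *
from workcell import r
snap(r,"side","s5",(345,170,425,275),7);snap(r,"top","t5",(350,210,480,300),6)
o=r.get_obs(); print(o["time"],o["position"],o["finger_gap"],o["wrist_force"])
E
```

```text
time: 5.35
position: [0.5133, -0.1774, 0.1705]
eef_rot: [1.438, 1.044, -1.439]
wrist_force: [0.6, -1.2, 0.4]
finger_gap: 0.501
5.45 [ 0.51479731 -0.17806318  0.17261947] 0.4969384933961688 [ 0.74981057 -0.11116821  1.66558373]
```

View pics/s5.png

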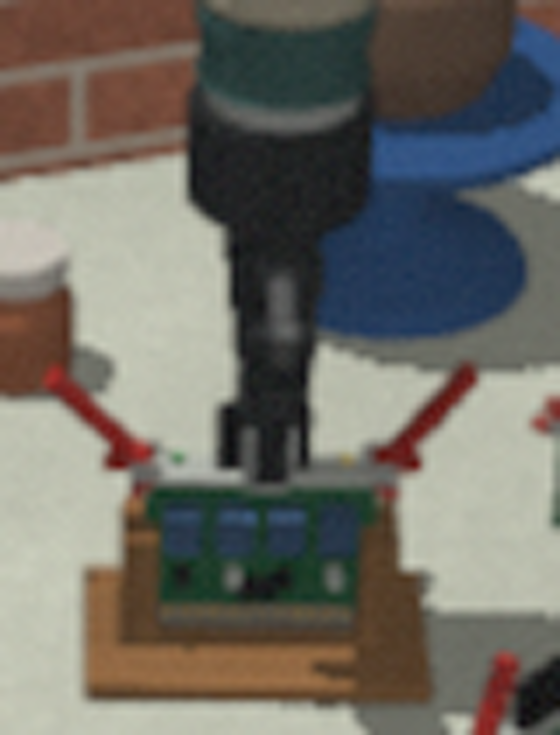

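View pics/t5.png

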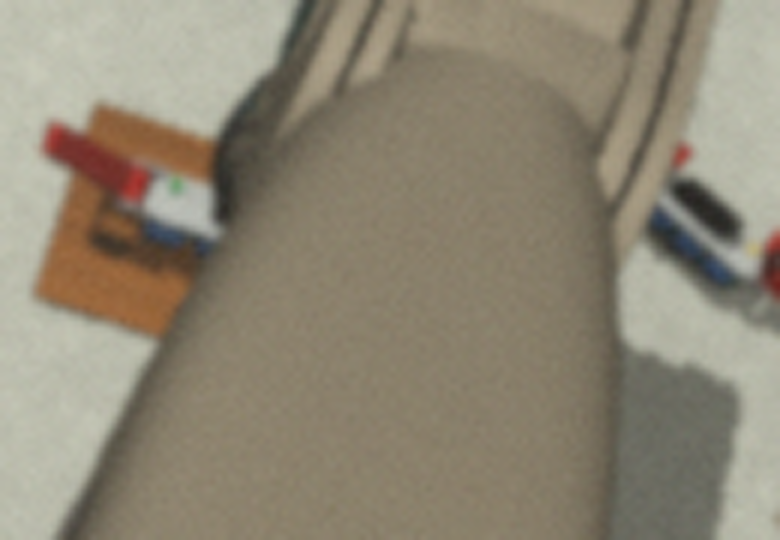

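```bash
python3 -m jog '[[[0,0,-0.002,0,0,0,-0.5],[0,0,0,0,0,0,-0.7],[0,0,0,0,0,0,-0.75]]]' 25;python3 -m jog '[[[0,0,0,0,0,0,-0.8],[0,0,0,0,0,0,-0.9],[0,0,0,0,0,0,-1]]]' 25
```

```text
time: 5.75
position: [0.5147, -0.1757, 0.1718]
eef_rot: [1.438, 1.041, -1.436]
wrist_force: [-0.4, -0.8, 0.1]
finger_gap: 0.123
time: 6.05
position: [0.5148, -0.1757, 0.1718]
eef_rot: [1.438, 1.041, -1.436]
wrist_force: [-1.0, 1.1, 6.3]
finger_gap: 0.113
```

```bash
python3 -m jog '[[[-0.001,0,0,0,0,0,-1],[0,0,0,0,0,0,-1]]]' 60; python3 -m jog '[[[-0.01,0,0,0,0,0,-1],[-0.015,0,0,0,0,0,-1],[-0.02,0,0,0,0,0,-1],[0,0,0,0,0,0,-1]]]';python3 - <<'E'
from h import *
from workcell import r
snap(r,"side","s6",(330,130,430,275),5.5)
o=r.get_obs(); print(o["time"],o["position"],o["finger_gap"],o["wrist_force"])
E
```

```text
time: 6.25
position: [0.5147, -0.1757, 0.1719]
eef_rot: [1.438, 1.042, -1.436]
wrist_force: [2.0, -0.2, 1.3]
finger_gap: 0.106
time: 6.65
position: [0.5152, -0.1761, 0.2189]
eef_rot: [1.438, 1.04, -1.435]
wrist_force: [1.0, -0.3, -1.5]
finger_gap: 0.101
6.7 [ 0.51409188 -0.17553481  0.21723104] 0.10146004686733515 [-5.48308991e-05  4.33183808e-01 -2.87653721e+00]
```

View pics/s6.png

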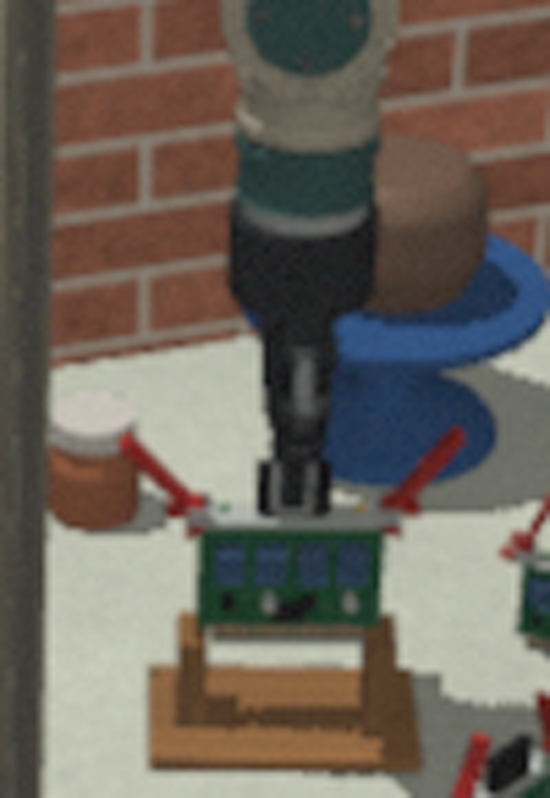

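```bash
python3 -m jog '[[[-0.03,0,0,0,0,0,-1],[-0.04,0,0,0,0,0,-1],[-0.03,0,0,0,0,0,-1],[-0.015,-0.005,-0.018,0,0,0,-1],[0,-0.01,-0.035,0,0,0,-1]]]';python3 -m jog '[[[0,-0.011,-0.038,0,0,0,-1],[0,-0.011,-0.038,0,0,0,-1],[0,-0.011,-0.038,0,0,0,-1],[0,-0.011,-0.038,0,0,0,-1],[0,-0.01,-0.035,0,0,0,-1]]]';python3 -m jog '[[[0,-0.01,-0.035,0,0,0,-1],[0,-0.006,-0.02,-4,0,0,-1],[0,0,0,-5,0,0,-1],[0,0,0,-3.7,0,0,-1],[0,0,0,0,0,0,-1]]]'
```

```text
time: 7.2
position: [0.5168, -0.1216, 0.3329]
eef_rot: [1.44, 1.039, -1.439]
wrist_force: [0.6, 0.1, -2.3]
finger_gap: 0.101
time: 7.7
position: [0.521, 0.0758, 0.3293]
eef_rot: [1.434, 1.047, -1.442]
wrist_force: [0.4, 0.0, -2.9]
finger_gap: 0.105
time: 8.2
position: [0.5232, 0.1315, 0.3293]
eef_rot: [1.274, 1.167, -1.282]
wrist_force: [-0.4, 0.3, -2.5]
finger_gap: 0.103
```

```bash
python3 -m jog '[[[0,0.001,-0.02,0,0,0,-1],[0,0,-0.019,0,0,0,-1],[0,0,0,0,0,0,-1],[0.02,0,0,0,0,0,-1],[0,0,0,0,0,0,-1]]]';python3 - <<'E'
from h import *
from workcell import r
snap(r,"side","s7",(220,130,320,300),4.7);snap(r,"top","t7",(205,170,315,285),5.2)
o=r.get_obs(); M=Rot.from_rotvec(o["eef_rot"]).as_matrix();print(o["time"],o["position"],np.round(M,3),np.arctan2(M[1,1],M[0,1]),o["wrist_force"])
E
```

```text
time: 8.7
position: [0.5272, 0.1692, 0.3082]
eef_rot: [1.274, 1.166, -1.285]
wrist_force: [-0.7, -0.1, -2.2]
finger_gap: 0.106
8.8 [0.52840526 0.16939635 0.31057641] [[-0.003  0.996 -0.095]
 [-0.001 -0.095 -0.996]
 [-1.    -0.003  0.001]] -0.09475012750424971 [ 0.42533337  0.49972984 -1.51563404]
```

View pics/s7.png

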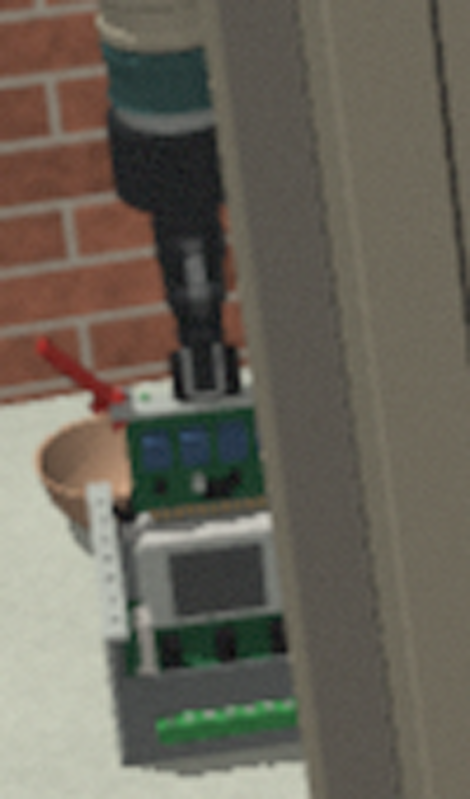

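View pics/t7.png

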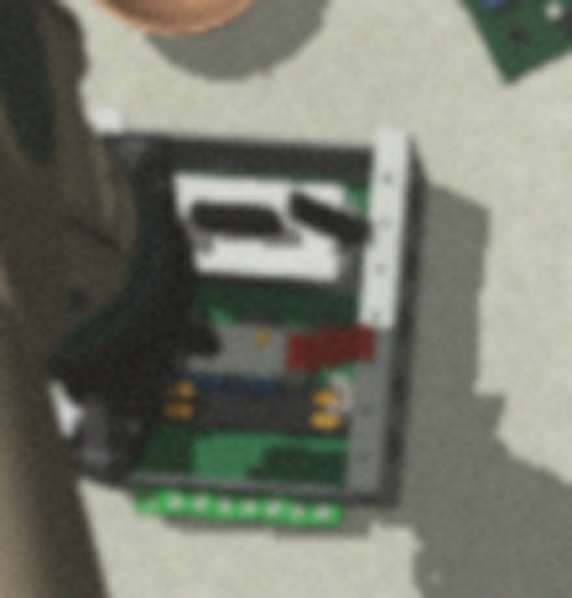

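Run:
```python
import cv2
a=cv2.imread("pics/s7_raw.png")[195:295,225:285]; cv2.imwrite("pics/s7a.png",cv2.resize(a,None,fx=6,fy=6,interpolation=cv2.INTER_CUBIC))
a=cv2.imread("pics/s7_raw.png")[195:245,225:285]; cv2.imwrite("pics/s7c.png",cv2.resize(a,None,fx=12,fy=12,interpolation=cv2.INTER_CUBIC))
a=cv2.imread("pics/t7_raw.png")[190:270,230:290]; cv2.imwrite("pics/t7a.png",cv2.resize(a,None,fx=7.5,fy=7.5,interpolation=cv2.INTER_CUBIC))
```

```text
(no output)
```

View pics/s7a.png

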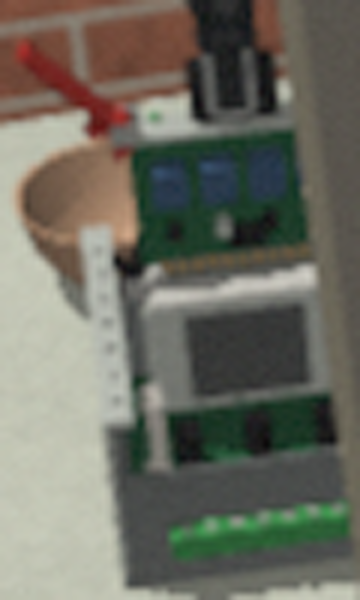

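View pics/s7c.png

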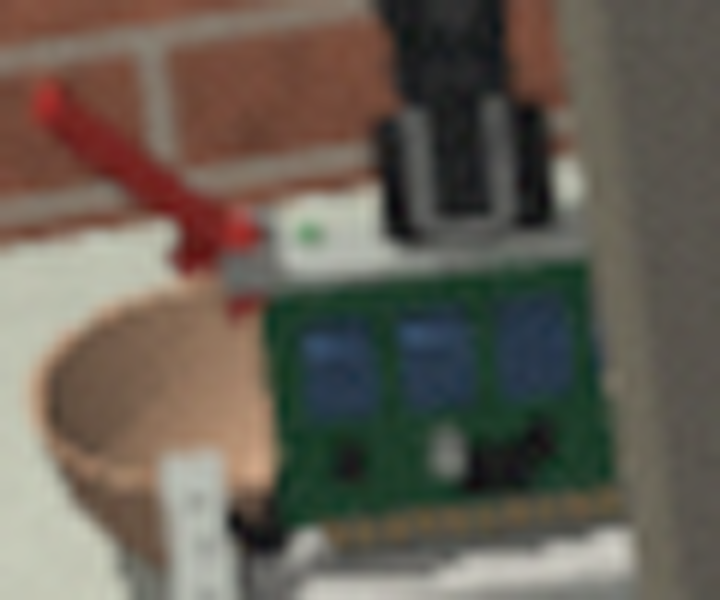

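View pics/t7a.png

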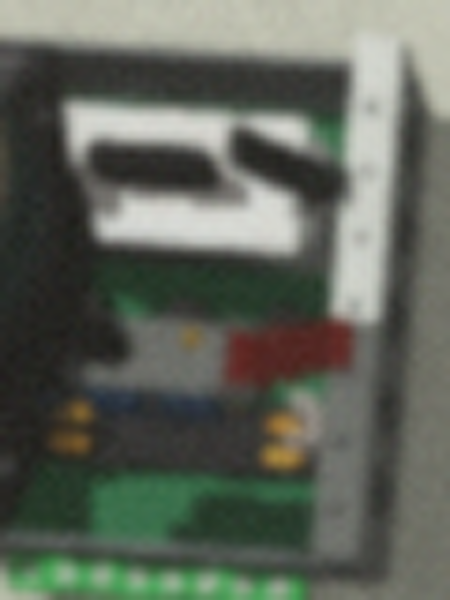

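Run:
```python
from fit import *
def inv(px,x0,y0,s): return (np.array(px)-[x0,y0]+.5)*s-.5
P=np.array([.5282,.1695,.3106-.162]); yaw=-.0948
def W(m,dy=-1): 
    R=Rot.from_euler('z',yaw).as_matrix(); return (np.array(m,float)+[0,dy,0])/1000@R.T+P
print("side", inv(proj("side",W([(-1.5,50,10),(-10,46,83),(-10,46,80),(-5,20,83),(-5,-20,83),(-10,20,80),(-1.5,50,78)])),225,195,12).round(0).tolist())
print("top", inv(proj("top",W([(10,0,83),(10,-20,83),(-10,0,83),(-10,-20,83),(7,-92,128),(-7,-92,128)])),230,190,7.5).round(0).tolist())
```

```text
side [[283.0, 521.0], [269.0, 269.0], [270.0, 280.0], [383.0, 244.0], [560.0, 224.0], [386.0, 267.0], [251.0, 271.0]]
top [[63.0, 303.0], [134.0, 308.0], [56.0, 373.0], [126.0, 379.0], [370.0, 312.0], [365.0, 364.0]]
```

Run:
```python
import cv2
a=cv2.imread("pics/t2_raw.png")[232:258,218:282]; cv2.imwrite("pics/t2c.png",cv2.resize(a,None,fx=12,fy=12,interpolation=cv2.INTER_CUBIC))
a=cv2.imread("pics/s1_raw.png")[240:290,240:300]; cv2.imwrite("pics/s1c.png",cv2.resize(a,None,fx=12,fy=12,interpolation=cv2.INTER_CUBIC))
```

```text
(no output)
```

View pics/t2c.png

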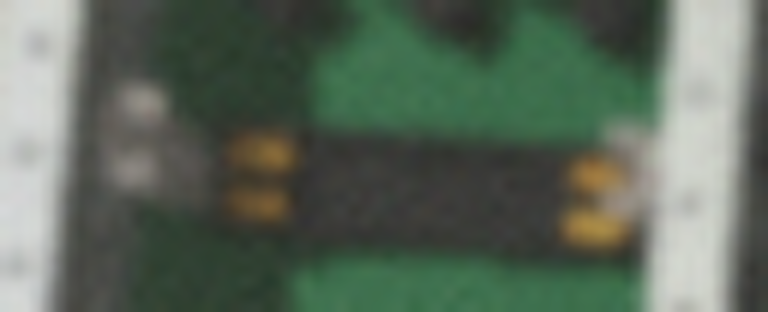

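View pics/s1c.png

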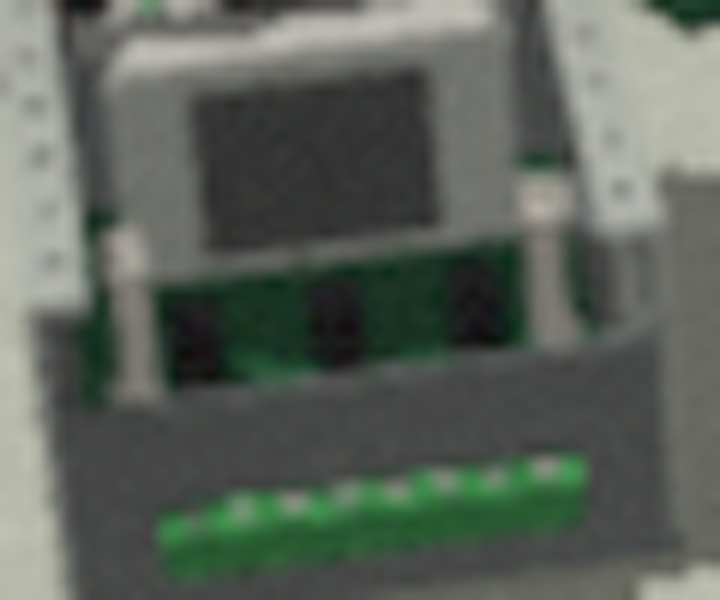

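Run:
```python
from fit import *
g=atz("top",full([(135,138),(627,168)],218,232,12),.08); print(g,"mid",g.mean(0))
for z in (.024,.03,.036):
    s=atz("top",full([(262,178),(595,200)],218,232,12),z); print(z,s.round(4).tolist(),s.mean(0).round(4),np.arctan2(-(s[0]-s[1])[0],(s[0]-s[1])[1]))
# side: guide tops front/top centers
g=atz("side",full([(125,255),(542,197)],240,240,12),.08); print("side guides",g.round(4).tolist(),g.mean(0))
```

```text
[[0.53193234 0.22003939 0.08      ]
 [0.52420437 0.11938793 0.08      ]] mid [0.52806835 0.16971366 0.08      ]
0.024 [[0.5308, 0.2049, 0.024], [0.5249, 0.1333, 0.024]] [0.5279 0.1691 0.024 ] -0.08149944262399628
0.03 [[0.53, 0.2037, 0.03], [0.5242, 0.1325, 0.03]] [0.5271 0.1681 0.03  ] -0.08149944262399518
0.036 [[0.5292, 0.2025, 0.036], [0.5234, 0.1317, 0.036]] [0.5263 0.1671 0.036 ] -0.08149944262399557
side guides [[0.5322, 0.2212, 0.08], [0.5247, 0.1208, 0.08]] [0.5284413 0.1709854 0.08     ]
```

```bash
python3 -m jog '[[[0.02,0.001,-0.002,0,0,0,-1],[0.03,0,0,0,0,0,-1],[0.02,0,0,0,0,0,-1],[0,0,0,0,0,0,-1],[0,0,0,0,0,0,-1]]]';python3 - <<'E'
from h import *
from workcell import r
snap(r,"side","s8",(220,180,300,300),6);snap(r,"top","t8",(215,190,305,275),7)
o=r.get_obs(); M=Rot.from_rotvec(o["eef_rot"]).as_matrix();print(o["time"],o["position"],np.arctan2(M[1,1],M[0,1]),o["wrist_force"],o["torque"])
E
```

```text
time: 9.3
position: [0.5308, 0.1717, 0.2423]
eef_rot: [1.278, 1.163, -1.278]
wrist_force: [0.5, 0.4, -1.5]
finger_gap: 0.106
9.4 [0.53177171 0.1720468  0.24356465] -0.09410551353402996 [-0.09498688 -1.09834822 -2.60434723] [ 0.01358652 -0.02229837  0.05714095]
```

View pics/s8.png

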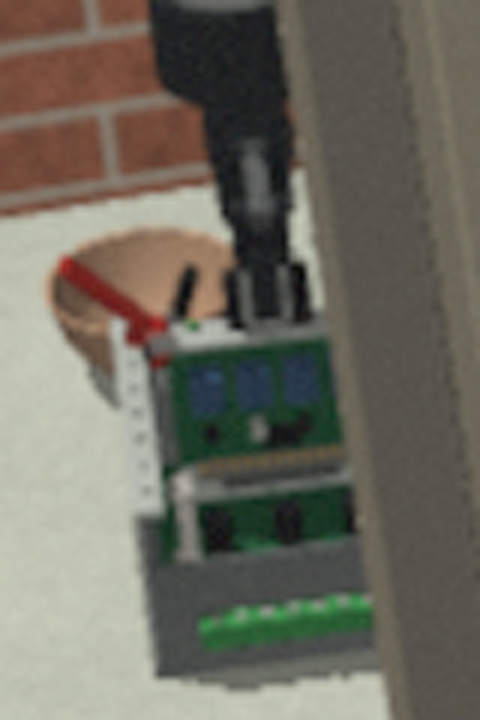

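View pics/t8.png

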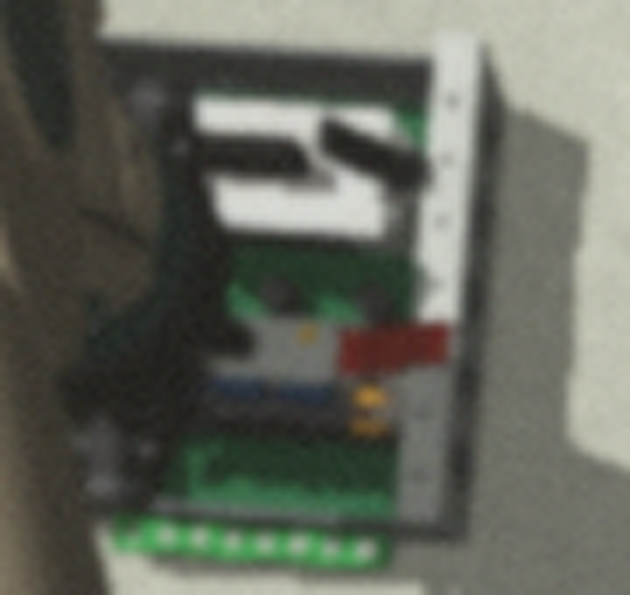

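Run:
```python
from h import *
from workcell import r
for i in range(6):
    r.camera("side"); o=r.get_obs(); print(o["time"],o["position"].round(4),o["eef_rot"].round(4),o["wrist_force"].round(1))
a=cv2.imread("pics/s8_raw.png")[225:280,235:285]; cv2.imwrite("pics/s8a.png",cv2.resize(a,None,fx=12,fy=12,interpolation=cv2.INTER_CUBIC))
```

```text
9.45 [0.5318 0.1721 0.2437] [ 1.2803  1.1613 -1.275 ] [ 0.1 -0.1 -2.8]
9.5 [0.5317 0.1721 0.2435] [ 1.2801  1.1615 -1.2752] [ 0.   0.4 -1.5]
9.55 [0.5315 0.1721 0.2433] [ 1.2798  1.1618 -1.2755] [-0.  -0.3 -2.1]
9.6 [0.5313 0.1721 0.243 ] [ 1.2794  1.1621 -1.2759] [-0.2 -0.3 -2. ]
9.65 [0.5311 0.1721 0.2427] [ 1.279   1.1624 -1.2763] [-0.2 -0.2 -2.8]
9.7 [0.5309 0.1721 0.2424] [ 1.2787  1.1628 -1.2767] [ 0.7  0.  -2.9]
```

View pics/s8a.png

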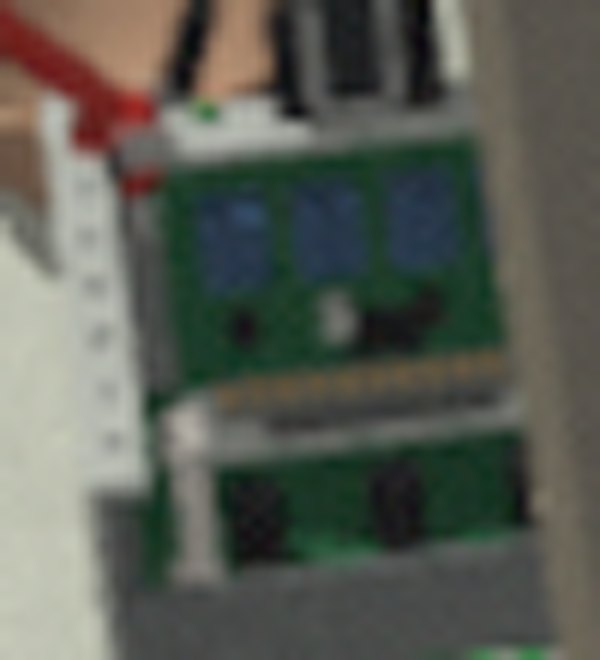

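```bash
python3 -m jog '[[[0,0,0,0,0,0,-1],[0,0,0,0,0,0,-1],[0,0,0,0,0,0,-1],[0,0,0,0,0,0,-1],[0,0,0,0,0,0,-1]]]'; python3 -m jog '[[[0.004,0,0,0,0,0,-1],[0.004,0,0,0,0,0,-1],[0,0,0,0,0,0,-1],[0,0,0,0,0,0,-1],[0,0,0,0,0,0,-1]]]'
```

```text
time: 10.2
position: [0.5305, 0.172, 0.2415]
eef_rot: [1.278, 1.164, -1.278]
wrist_force: [-0.4, 0.8, -2.1]
finger_gap: 0.104
time: 10.7
position: [0.5306, 0.172, 0.2336]
eef_rot: [1.278, 1.163, -1.278]
wrist_force: [-0.7, -0.8, -3.0]
finger_gap: 0.106
```

```bash
python3 -m jog '[[[0.003,-0.0007,0,0,0,0,-1],[0.003,0,0,0,0,0,-1],[0,0,0,0,0,0,-1],[0,0,0,0,0,0,-1]]]'; python3 -m jog '[[[0.002,0,0,0,0,0,-1],[0.002,0,0,0,0,0,-1],[0,0,0,0,0,0,-1],[0,0,0,0,0,0,-1]]]'
python3 - <<'E'
from h import *
from workcell import r
snap(r,"side","s9",(235,225,285,280),12);snap(r,"top","t9",(215,190,305,275),7)
E
```

```text
time: 11.1
position: [0.5297, 0.172, 0.2274]
eef_rot: [1.278, 1.164, -1.278]
wrist_force: [0.0, 0.4, -2.5]
finger_gap: 0.101
time: 11.5
position: [0.5298, 0.1721, 0.2235]
eef_rot: [1.278, 1.164, -1.278]
wrist_force: [-0.5, -0.2, -2.1]
finger_gap: 0.107
```

View pics/s9.png

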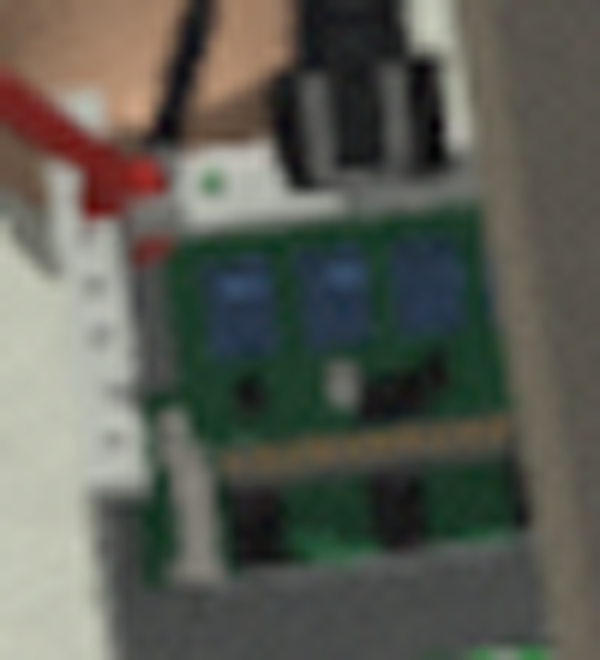

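View pics/t9.png

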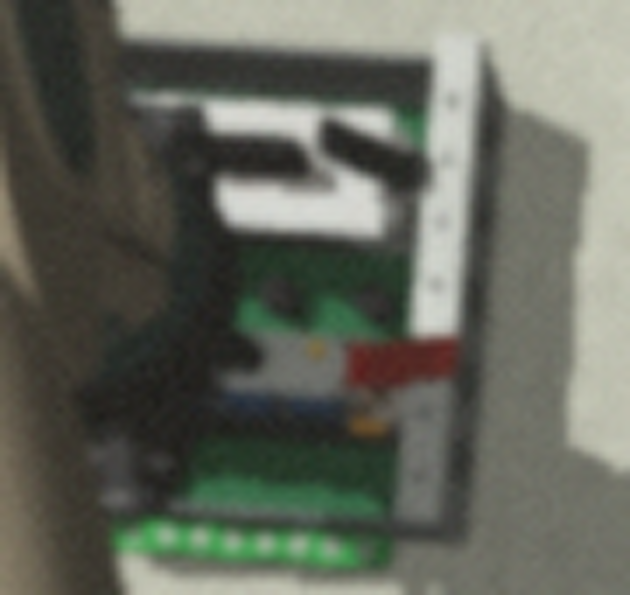

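```bash
python3 -m jog '[[[0.003,0,0,0,0,0,-1],[0.003,0,0,0,0,0,-1],[0,0,0,0,0,0,-1],[0,0,0,0,0,0,-1]]]'; python3 -m jog '[[[0.003,0,0,0,0,0,-1],[0.003,0,0,0,0,0,-1],[0,0,0,0,0,0,-1],[0,0,0,0,0,0,-1]]]'
```

```text
time: 12.0
position: [0.5298, 0.172, 0.2174]
eef_rot: [1.278, 1.164, -1.278]
wrist_force: [0.2, 0.1, -1.5]
finger_gap: 0.106
time: 12.4
position: [0.5298, 0.172, 0.2114]
eef_rot: [1.278, 1.163, -1.278]
wrist_force: [-0.6, 0.3, -2.7]
finger_gap: 0.109
```

```bash
python3 -m jog '[[[0.004,0,0,0,0,0,-1],[0.004,0,0,0,0,0,-1],[0.003,0,0,0,0,0,-1],[0,0,0,0,0,0,-1],[0,0,0,0,0,0,-1]]]'; python3 -m jog '[[[0.003,0,0,0,0,0,-1],[0.003,0,0,0,0,0,-1],[0,0,0,0,0,0,-1],[0,0,0,0,0,0,-1]]]'
```

```text
time: 12.9
position: [0.5298, 0.1721, 0.2005]
eef_rot: [1.278, 1.164, -1.278]
wrist_force: [0.6, -0.5, -2.3]
finger_gap: 0.106
time: 13.3
position: [0.5298, 0.1721, 0.1945]
eef_rot: [1.278, 1.163, -1.278]
wrist_force: [-0.1, -0.2, -2.9]
finger_gap: 0.109
```

Run:
```python
from h import *
from workcell import r
snap(r,"side","s10",(225,215,285,280),10);snap(r,"top","t10",(215,190,305,275),7)
o=r.get_obs();print(o["position"],o["wrist_force"],o["torque"])
```

```text
[0.52985234 0.17206427 0.19462729] [ 0.18547405  0.97969894 -2.59474701] [0.05032881 0.07346643 0.04851587]
```

View pics/s10.png

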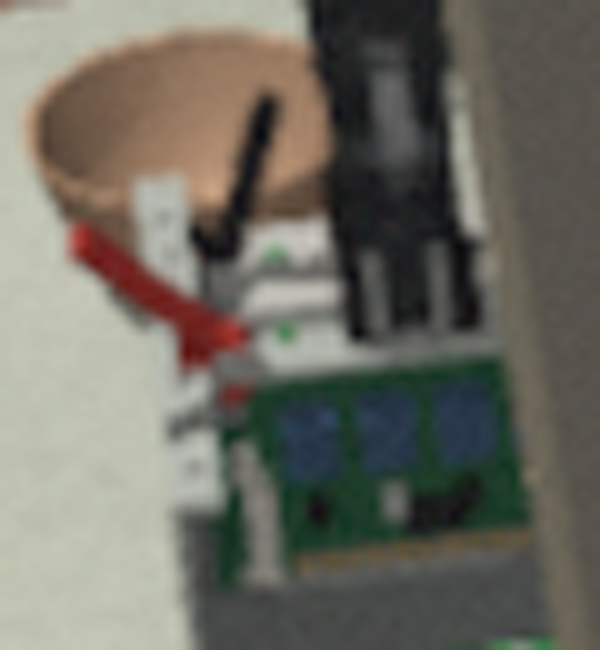

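```bash
python3 -m jog '[[[0.003,0,0,0,0,0,-1],[0.002,0,0,0,0,0,-1],[0.002,0,0,0,0,0,-1],[0,0,0,0,0,0,-1]]]'; python3 -m jog '[[[0.002,0,0,0,0,0,-1],[0,0,0,0,0,0,-1],[0,0,0,0,0,0,-1]]]'
```

```text
time: 13.8
position: [0.5297, 0.172, 0.1872]
eef_rot: [1.278, 1.164, -1.278]
wrist_force: [-1.1, -0.3, -1.8]
finger_gap: 0.109
time: 14.1
position: [0.5298, 0.1721, 0.1856]
eef_rot: [1.278, 1.163, -1.278]
wrist_force: [-0.3, -0.9, -1.5]
finger_gap: 0.106
```

```bash
python3 -m jog '[[[0.0015,0,0,0,0,0,-1],[0,0,0,0,0,0,-1],[0,0,0,0,0,0,-1]]]'; python3 -m jog '[[[0.0015,0,0,0,0,0,-1],[0,0,0,0,0,0,-1],[0,0,0,0,0,0,-1]]]'
```

```text
time: 14.4
position: [0.5298, 0.1721, 0.1841]
eef_rot: [1.278, 1.163, -1.278]
wrist_force: [-0.3, -0.4, -2.1]
finger_gap: 0.103
time: 14.7
position: [0.5298, 0.1721, 0.1826]
eef_rot: [1.278, 1.163, -1.278]
wrist_force: [-0.2, -0.0, -2.3]
finger_gap: 0.105
```

```bash
python3 -m jog '[[[0.001,0,0,0,0,0,-1],[0,0,0,0,0,0,-1],[0,0,0,0,0,0,-1]]]'; python3 -m jog '[[[0.001,0,0,0,0,0,-1],[0,0,0,0,0,0,-1],[0,0,0,0,0,0,-1]]]'
```

```text
time: 15.0
position: [0.5299, 0.1721, 0.1816]
eef_rot: [1.278, 1.163, -1.278]
wrist_force: [-0.4, -0.2, -2.8]
finger_gap: 0.104
time: 15.3
position: [0.5299, 0.1721, 0.1808]
eef_rot: [1.278, 1.163, -1.277]
wrist_force: [0.1, 0.2, -0.2]
finger_gap: 0.1
```

Force starts to lift off here (−2.5 → −0.2): contact. One more small step.

```bash
python3 -m jog '[[[0.0005,0,0,0,0,0,-1],[0,0,0,0,0,0,-1],[0,0,0,0,0,0,-1]]]'
python3 - <<'E'
from h import *
from workcell import r
snap(r,"side","s11",(225,215,285,280),10);snap(r,"top","t11",(215,190,305,275),7)
o=r.get_obs();print(o["position"],o["wrist_force"],o["torque"])
E
```

```text
time: 15.6
position: [0.53, 0.1721, 0.1805]
eef_rot: [1.278, 1.163, -1.277]
wrist_force: [-1.2, -0.5, 2.7]
finger_gap: 0.101
[0.52997295 0.17209178 0.18046423] [-1.26530779 -0.13793694  2.36677562] [-0.07029841  0.39039883  0.1958697 ]
```

View pics/s11.png

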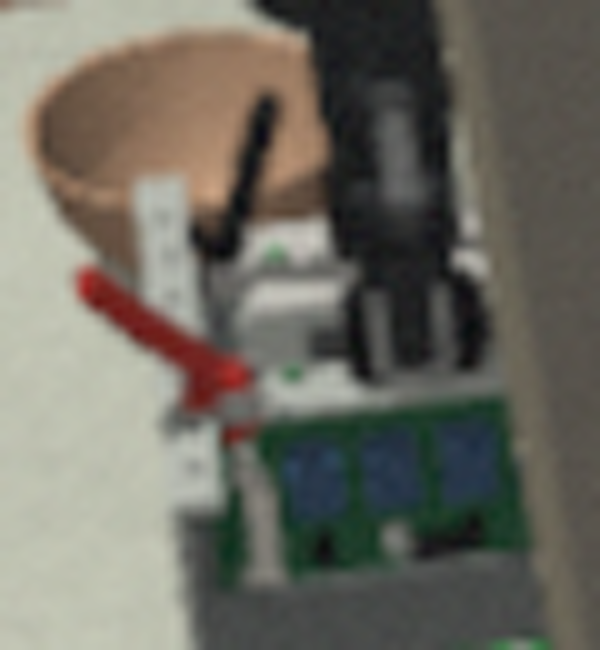

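View pics/t11.png

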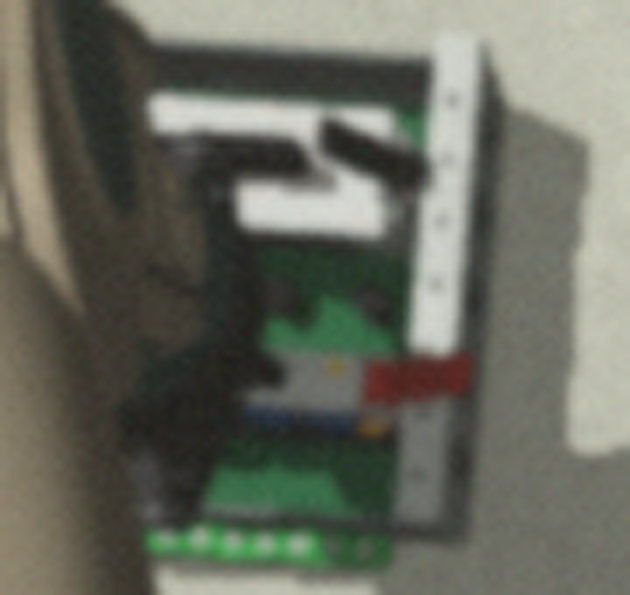

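```bash
python3 -m jog '[[[0,0,0,0,0,0,-0.6],[0,0,0,0,0,0,-0.4],[0,0,0,0,0,0,-0.4]]]' 25; python3 -m jog '[[[-0.01,0,0,0,0,0,-0.4],[-0.03,0,0,0,0,0,-0.4],[-0.035,0,0,0,0,0,-0.4],[0,0,0,0,0,0,-0.4],[0,0,0,0,0,0,-0.4]]]'
python3 - <<'E'
from h import *
from workcell import r
snap(r,"side","s12",(225,205,285,285),8.5);snap(r,"top","t12",(215,190,305,275),7)
o=r.get_obs();print(o["time"],o["position"],o["wrist_force"],o["torque"])
E
```

```text
time: 16.0
position: [0.53, 0.1721, 0.18]
eef_rot: [1.278, 1.163, -1.278]
wrist_force: [0.6, -1.0, -0.3]
finger_gap: 0.302
time: 16.5
position: [0.5308, 0.1722, 0.2569]
eef_rot: [1.28, 1.161, -1.275]
wrist_force: [-0.1, 0.8, -0.2]
finger_gap: 0.299
16.6 [0.5292799  0.17194228 0.25452044] [-0.36672202  0.68437942 -0.43400097] [-0.01366684  0.04555056  0.07981921]
```

View pics/s12.png

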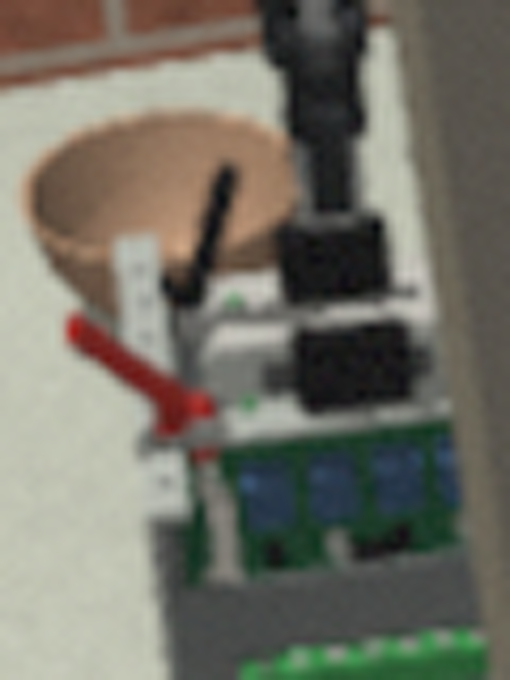

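View pics/t12.png

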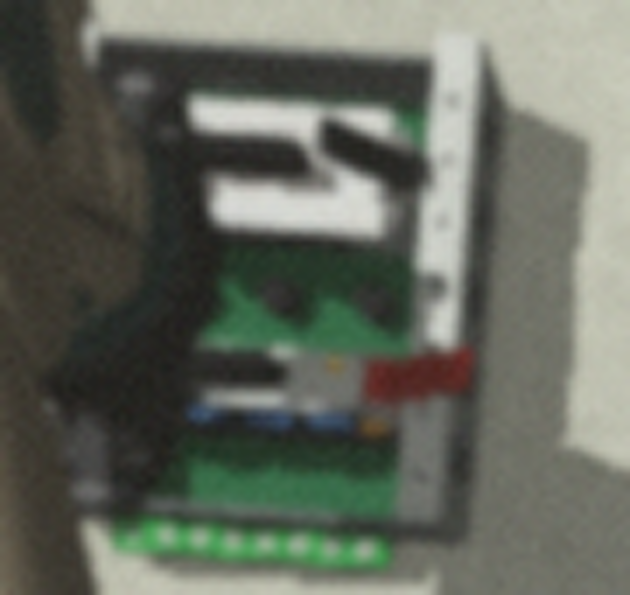

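```bash
python3 -m jog '[[[0,0,-0.02,0,0,0,-1],[0,0,-0.035,0,0,0,-1],[0,0,-0.035,0,0,0,-1],[0,0,-0.03,0,0,0,-1],[0,0,0,0,0,0,-1]]]' 40; python3 -m jog '[[[0.02,0,0,0,0,0,-1],[0.02,0,0,0,0,0,-1],[0,0,0,0,0,0,-1],[0,0,0,0,0,0,-1],[0,0,0,0,0,0,-1]]]' 40
python3 - <<'E'
from h import *
from workcell import r
snap(r,"side","s13",(205,185,305,285),6);snap(r,"top","t13",(205,190,305,275),6)
o=r.get_obs();print(o["time"],o["position"],o["wrist_force"],o["finger_gap"])
E
```

```text
time: 17.1
position: [0.5405, 0.2943, 0.2533]
eef_rot: [1.274, 1.167, -1.277]
wrist_force: [-0.6, -0.4, -0.4]
finger_gap: 0.001
time: 17.6
position: [0.5415, 0.2913, 0.2158]
eef_rot: [1.279, 1.163, -1.277]
wrist_force: [-0.5, -0.3, 0.1]
finger_gap: 0.002
17.7 [0.54173218 0.2915332  0.21630926] [ 1.04499494 -0.30859546 -0.2144165 ] 0.0029878324383312456
```

View pics/s13.png

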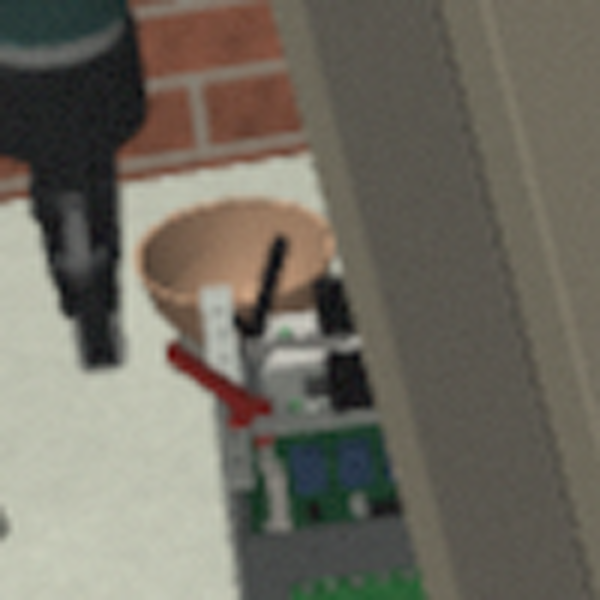

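View pics/t13.png

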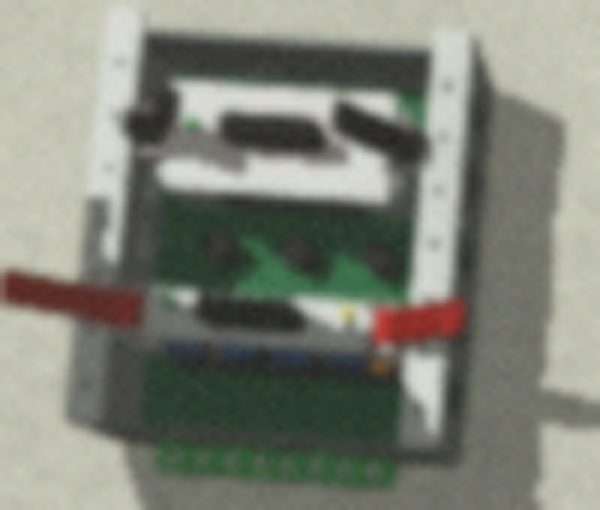

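```bash
python3 -m jog '[[[0,0,0.008,0,0,0,-1],[0,0,0.008,0,0,0,-1],[0,0,0.008,0,0,0,-1],[0,0,0.006,0,0,0,-1],[0,0,0,0,0,0,-1]]]'; python3 -m jog '[[[0,0,0.006,0,0,0,-1],[0,0,0.006,0,0,0,-1],[0,0,0,0,0,0,-1]]]'
python3 - <<'E'
from h import *
from workcell import r
snap(r,"side","s14",(205,185,305,285),6)
o=r.get_obs();print(o["time"],o["position"],o["wrist_force"],o["finger_gap"])
E
```

```text
time: 18.2
position: [0.5409, 0.2644, 0.2195]
eef_rot: [1.289, 1.167, -1.267]
wrist_force: [-1.0, 8.7, 9.9]
finger_gap: 0.0
time: 18.5
position: [0.5413, 0.2541, 0.2228]
eef_rot: [1.294, 1.167, -1.261]
wrist_force: [-2.5, 10.9, 20.8]
finger_gap: 0.001
18.55 [0.54131716 0.25412935 0.22273742] [-1.99647654 10.6364529  20.36723818] -0.003137537838041136
```

View pics/s14.png

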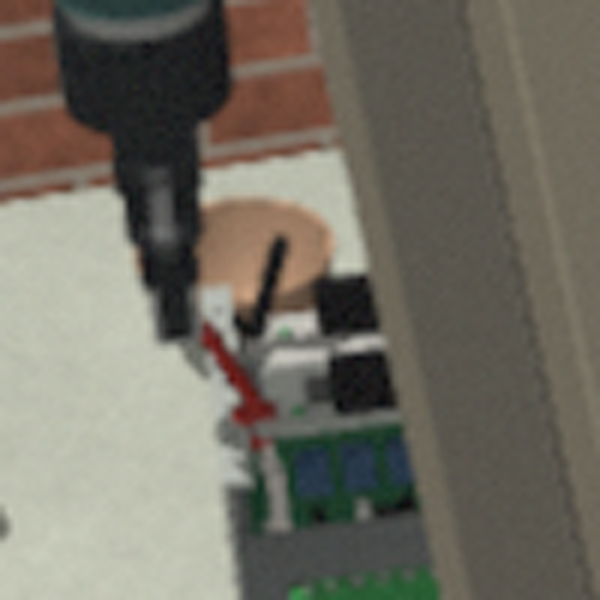

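```bash
python3 -m jog '[[[0,0,-0.01,0,0,0,-1],[-0.007,0,0,0,0,0,-1],[0,0,0,0,0,0,-1],[0,0,0,0,0,0,-1],[0,0,0,0,0,0,-1]]]';python3 - <<'E'
from h import *
from workcell import r
for i in range(3):
    r.camera("side");o=r.get_obs();M=Rot.from_rotvec(o["eef_rot"]).as_matrix();print(o["time"],o["position"].round(4),o["wrist_force"].round(1),M.round(3).tolist())
E
```

```text
time: 19.05
position: [0.5382, 0.2593, 0.2222]
eef_rot: [1.279, 1.163, -1.278]
wrist_force: [-0.9, 1.4, 3.2]
finger_gap: 0.0
19.1 [0.5382 0.2594 0.2222] [-0.6  1.6  3.8] [[0.0, 0.996, -0.094], [0.0, -0.094, -0.996], [-1.0, 0.0, -0.0]]
19.15 [0.5382 0.2595 0.2221] [0.4 1.  3.7] [[0.0, 0.996, -0.094], [0.0, -0.094, -0.996], [-1.0, 0.0, -0.0]]
19.2 [0.5382 0.2595 0.2221] [-0.3 -0.1  3.1] [[0.0, 0.996, -0.094], [0.0, -0.094, -0.996], [-1.0, 0.0, -0.0]]
```

Run:
```python
from h import *
from workcell import r
snap(r,"side","s15",(215,205,275,265),10);snap(r,"top","t15",(190,190,290,275),6)
```

```text
(no output)
```

View pics/s15.png

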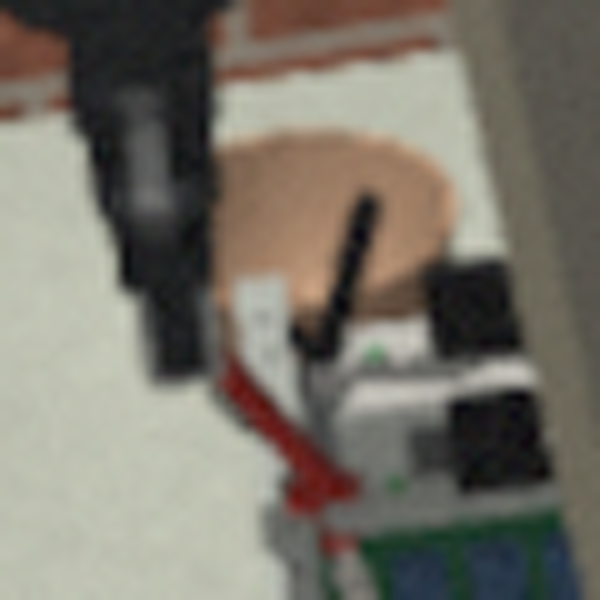

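View pics/t15.png

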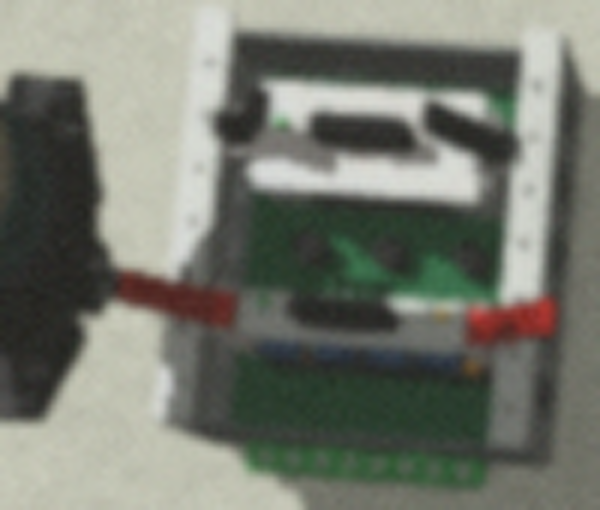

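```bash
python3 -m jog '[[[-0.0025,0,0.005,0,0,0,-1],[-0.002,0,0.005,0,0,0,-1],[-0.0015,0,0.005,0,0,0,-1],[0,0,0,0,0,0,-1]]]';python3 -m jog '[[[-0.001,0,0.005,0,0,0,-1],[-0.0005,0,0.004,0,0,0,-1],[0,0,0,0,0,0,-1]]]';python3 - <<'E'
from h import *
from workcell import r
snap(r,"side","s16",(215,205,275,265),10)
o=r.get_obs();print(o["time"],o["position"],o["wrist_force"],o["torque"])
E
```

```text
time: 19.7
position: [0.5368, 0.244, 0.2287]
eef_rot: [1.279, 1.162, -1.278]
wrist_force: [0.5, 1.1, 4.2]
finger_gap: -0.0
time: 20.0
position: [0.5362, 0.2352, 0.2303]
eef_rot: [1.278, 1.162, -1.278]
wrist_force: [0.4, 0.0, 5.1]
finger_gap: -0.003
20.05 [0.53614376 0.23521044 0.23030243] [-0.66237476  0.53984008  5.99969334] [ 0.10695742 -0.04383704  0.03793217]
```

View pics/s16.png

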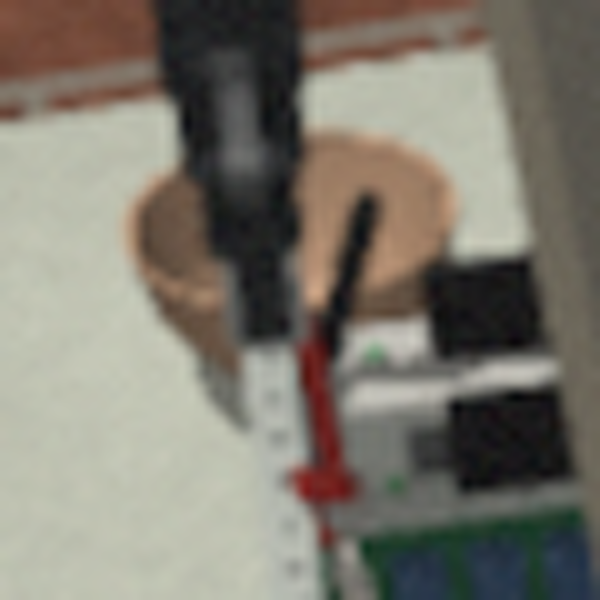

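```bash
python3 -m jog '[[[0.001,0,0.003,0,0,0,-1],[0.002,0,0.003,0,0,0,-1],[0,0,0,0,0,0,-1]]]';python3 -m jog '[[[0.002,0,0.003,0,0,0,-1],[0,0,0,0,0,0,-1],[0,0,0,0,0,0,-1]]]';python3 - <<'E'
from h import *
from workcell import r
snap(r,"side","s17",(215,205,275,265),10)
o=r.get_obs();print(o["time"],o["position"],o["wrist_force"],o["torque"])
E
```

```text
time: 20.35
position: [0.5357, 0.2292, 0.2276]
eef_rot: [1.279, 1.162, -1.277]
wrist_force: [-0.7, 0.1, 7.4]
finger_gap: 0.004
time: 20.65
position: [0.5361, 0.2262, 0.2269]
eef_rot: [1.279, 1.16, -1.276]
wrist_force: [-1.6, 0.3, 11.5]
finger_gap: -0.0
20.7 [0.53612507 0.22619731 0.2269483 ] [-0.40998465 -0.93421562 12.31255537] [-0.22409801  0.25484065 -0.01905023]
```

View pics/s17.png

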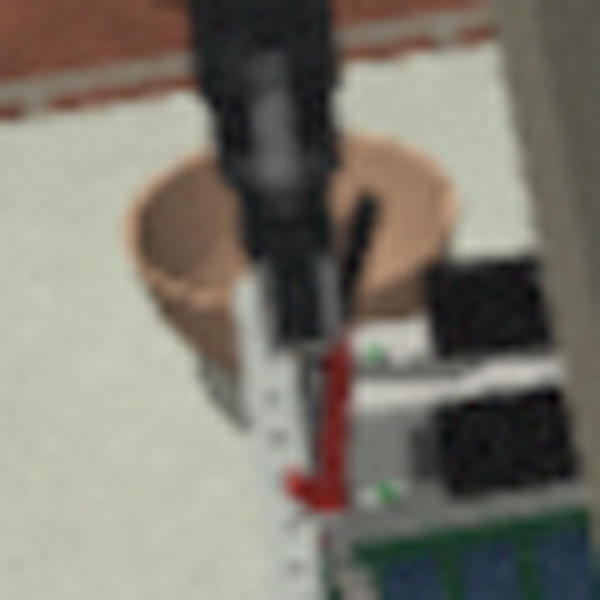

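```bash
python3 -m jog '[[[-0.002,0,-0.006,0,0,0,-1],[0,0,-0.006,0,0,0,-1],[0.008,0,0,0,0,0,-1],[0.007,0,0,0,0,0,-1],[0,0,0,0,0,0,-1]]]';python3 - <<'E'
from h import *
from workcell import r
snap(r,"side","s18",(215,205,275,265),10)
o=r.get_obs();print(o["time"],o["position"],o["wrist_force"],o["torque"])
E
```

```text
time: 21.2
position: [0.5343, 0.2381, 0.2088]
eef_rot: [1.274, 1.166, -1.282]
wrist_force: [-0.5, -0.1, 0.2]
finger_gap: 0.003
21.25 [0.534815   0.23822398 0.20958496] [-0.01126973  0.00416521  0.39877156] [ 0.01232164 -0.04023885  0.02052083]
```

View pics/s18.png

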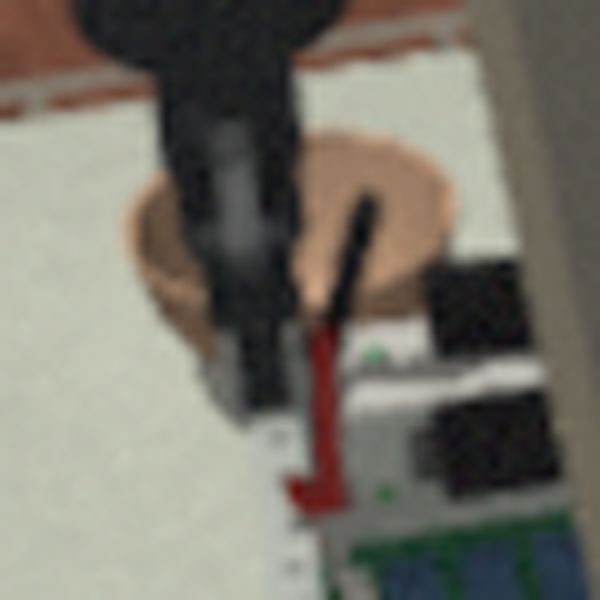

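```bash
python3 -m jog '[[[-0.008,0,0,0,0,0,-1],[0,0,0.004,0,0,0,-1],[0,0,0.003,0,0,0,-1],[0,0,0,0,0,0,-1]]]';python3 -m jog '[[[0,0,0.003,0,0,0,-1],[0,0,0,0,0,0,-1]]]';python3 -m jog '[[[0,0,0.003,0,0,0,-1],[0,0,0,0,0,0,-1]]]'
```

```text
time: 21.65
position: [0.5359, 0.2315, 0.2203]
eef_rot: [1.279, 1.163, -1.277]
wrist_force: [-0.0, 0.6, 0.8]
finger_gap: 0.0
time: 21.85
position: [0.5352, 0.2285, 0.2198]
eef_rot: [1.278, 1.163, -1.278]
wrist_force: [0.2, 0.2, 0.3]
finger_gap: 0.002
time: 22.05
position: [0.5346, 0.2255, 0.2194]
eef_rot: [1.277, 1.164, -1.279]
wrist_force: [-0.0, 0.4, 0.4]
finger_gap: 0.003
```

Run:
```python
from h import *
from workcell import r
snap(r,"side","s19",(215,205,275,265),10);snap(r,"top","t19",(190,190,290,275),6)
o=r.get_obs();print(o["time"],o["position"],o["wrist_force"],o["torque"])
```

```text
22.15 [0.53468159 0.22557448 0.21936529] [-0.7289198  -0.11621774 -0.487406  ] [-0.01849412 -0.01839869  0.01232725]
```

View pics/s19.png

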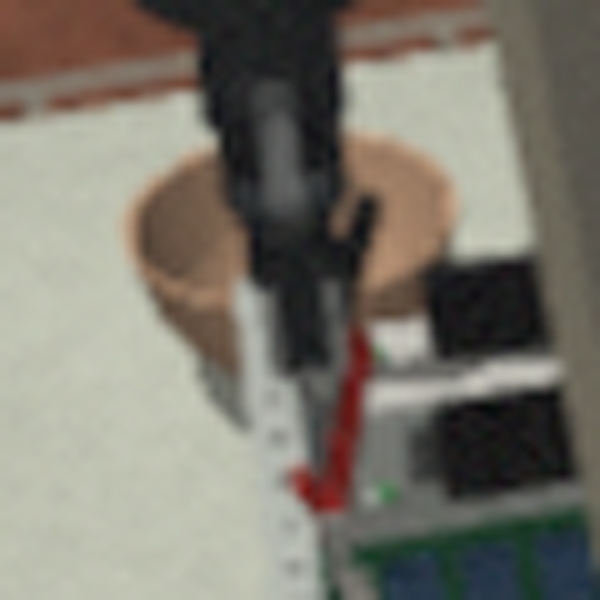

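View pics/t19.png

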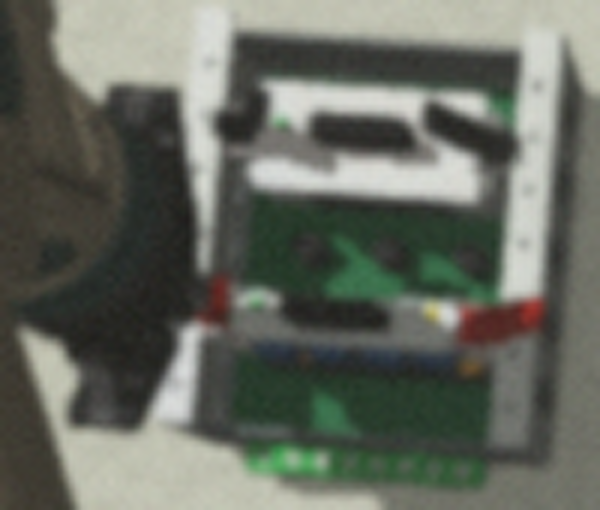

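```bash
python3 -m jog '[[[0,0,0.003,0,0,0,-1],[0,0,0,0,0,0,-1]]]';python3 -m jog '[[[0,0,0.003,0,0,0,-1],[0,0,0,0,0,0,-1]]]';python3 -m jog '[[[0,0,0.003,0,0,0,-1],[0,0,0,0,0,0,-1]]]'
python3 - <<'E'
from h import *
from workcell import r
snap(r,"side","s20",(215,205,275,265),10)
E
```

```text
time: 22.35
position: [0.5344, 0.2227, 0.2194]
eef_rot: [1.278, 1.164, -1.278]
wrist_force: [0.7, 0.8, -0.8]
finger_gap: -0.002
time: 22.55
position: [0.5346, 0.2202, 0.22]
eef_rot: [1.279, 1.164, -1.277]
wrist_force: [-0.1, 2.6, 1.3]
finger_gap: -0.003
time: 22.75
position: [0.5345, 0.218, 0.2202]
eef_rot: [1.281, 1.166, -1.275]
wrist_force: [0.9, 5.7, 0.9]
finger_gap: -0.002
```

View pics/s20.png

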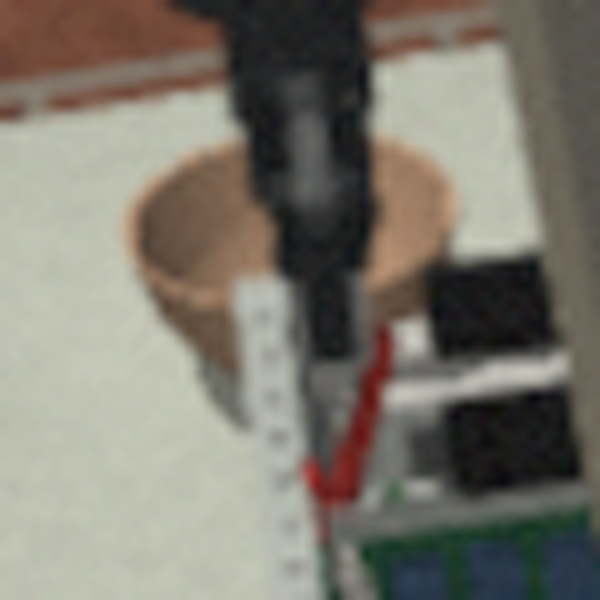

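```bash
python3 -m jog '[[[0.001,0,0.003,0,0,0,-1],[0,0,0,0,0,0,-1]]]';python3 -m jog '[[[0.001,0,0.003,0,0,0,-1],[0,0,0,0,0,0,-1]]]';python3 - <<'E'
from h import *
from workcell import r
snap(r,"side","s21",(215,205,275,265),10)
E
```

```text
time: 23.0
position: [0.5348, 0.2166, 0.2201]
eef_rot: [1.284, 1.169, -1.271]
wrist_force: [-0.2, 10.9, 2.1]
finger_gap: 0.001
time: 23.2
position: [0.5349, 0.2155, 0.22]
eef_rot: [1.288, 1.173, -1.267]
wrist_force: [-0.3, 15.8, 4.9]
finger_gap: 0.006
```

View pics/s21.png

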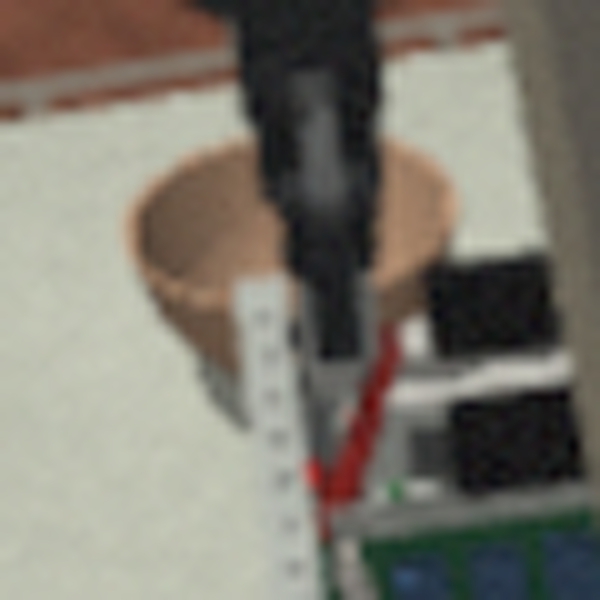

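```bash
python3 -m jog '[[[0.001,0,0.003,0,0,0,-1],[0,0,0,0,0,0,-1],[0,0,0,0,0,0,-1]]]';python3 -m jog '[[[0,0,0.002,0,0,0,-1],[0,0,0,0,0,0,-1],[0,0,0,0,0,0,-1]]]';python3 - <<'E'
from h import *
from workcell import r
snap(r,"side","s22",(215,205,275,265),10)
E
```

```text
time: 23.55
position: [0.5351, 0.2144, 0.2198]
eef_rot: [1.291, 1.176, -1.263]
wrist_force: [-0.4, 20.3, 6.4]
finger_gap: 0.001
time: 23.85
position: [0.535, 0.2137, 0.2198]
eef_rot: [1.293, 1.179, -1.26]
wrist_force: [-0.3, 23.9, 5.6]
finger_gap: -0.004
```

View pics/s22.png

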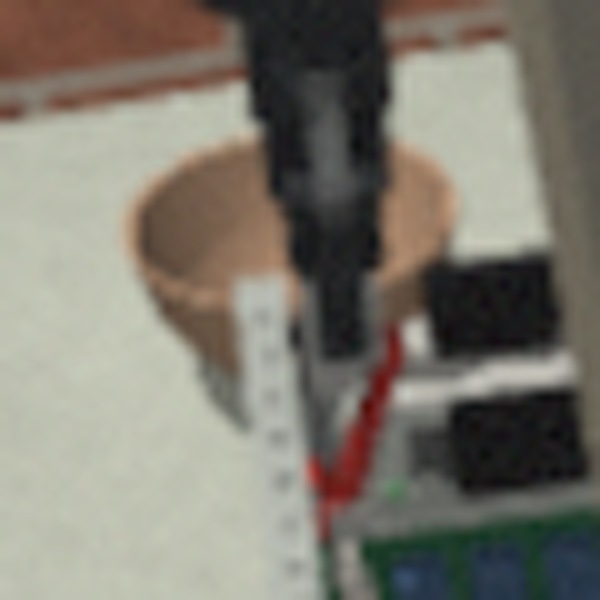

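```bash
python3 -m jog '[[[0,0,-0.012,0,0,0,-1],[0,0,-0.015,0,0,0,-1],[-0.03,0,0,0,0,0,-1],[-0.04,0,0,0,0,0,-1],[0,0,0,0,0,0,-1]]]';python3 - <<'E'
from h import *
from workcell import r
snap(r,"side","s23",(215,205,275,265),10);snap(r,"top","t23",(190,190,290,275),6)
o=r.get_obs();print(o["time"],o["position"],o["wrist_force"],o["torque"])
E
```

```text
time: 24.4
position: [0.5382, 0.2333, 0.2918]
eef_rot: [1.283, 1.158, -1.271]
wrist_force: [0.5, -0.0, 0.6]
finger_gap: 0.0
24.5 [0.53598455 0.23260684 0.28725005] [-0.38795699  0.54489851 -0.17797447] [ 0.01361103  0.08114556 -0.02864749]
```

View pics/s23.png

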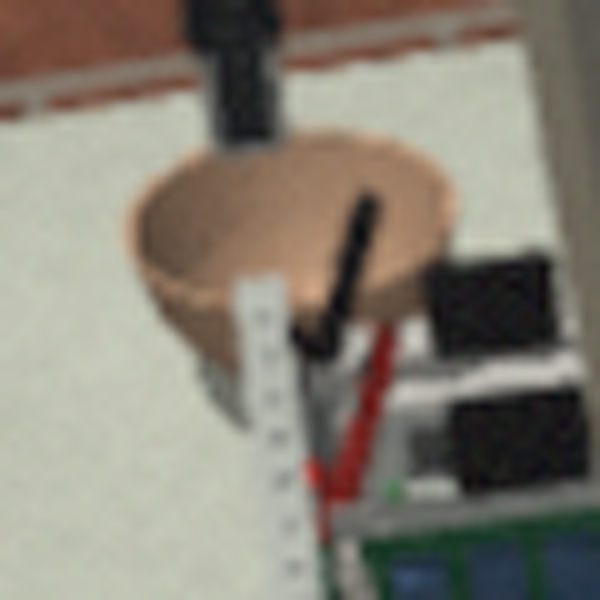

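View pics/t23.png

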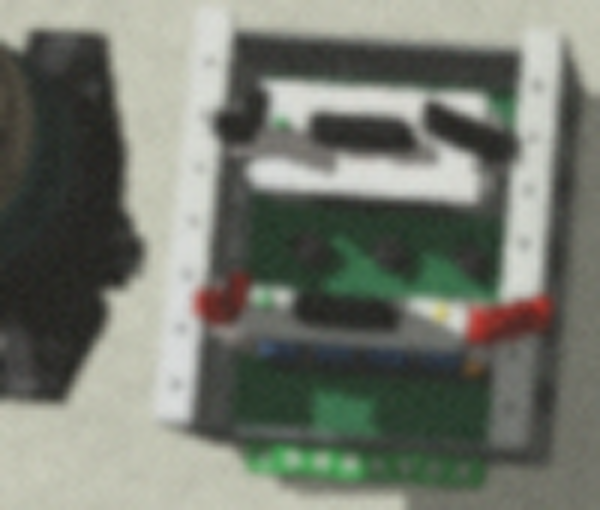

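```bash
python3 -m jog '[[[0,0,0.025,0,0,0,-1],[0,0,0.04,0,0,0,-1],[0,0,0.04,0,0,0,-1],[0,0,0.04,0,0,0,-1],[0,0,0.036,0,0,0,-1]]]'; python3 -m jog '[[[0,0,0,0,0,0,-1],[0.025,0,0,0,0,0,-1],[0.03,0,0,0,0,0,-1],[0,0,0,0,0,0,-1],[0,0,0,0,0,0,-1]]]'
python3 - <<'E'
from h import *
from workcell import r
snap(r,"side","s24",(215,185,315,285),6);snap(r,"top","t24",(190,190,290,275),6)
o=r.get_obs();print(o["time"],o["position"],o["wrist_force"],Rot.from_rotvec(o["eef_rot"]).as_matrix().round(3).tolist())
E
```

```text
time: 25.0
position: [0.5168, 0.0507, 0.2843]
eef_rot: [1.275, 1.165, -1.282]
wrist_force: [0.0, 0.0, -0.5]
finger_gap: 0.0
time: 25.5
position: [0.5174, 0.0529, 0.2303]
eef_rot: [1.275, 1.166, -1.281]
wrist_force: [0.2, -1.1, 0.1]
finger_gap: -0.001
25.6 [0.51918901 0.05291671 0.2324497 ] [-0.49271593 -0.37851203  1.71173481] [[0.001, 0.996, -0.093], [-0.0, -0.093, -0.996], [-1.0, 0.001, 0.0]]
```

View pics/s24.png

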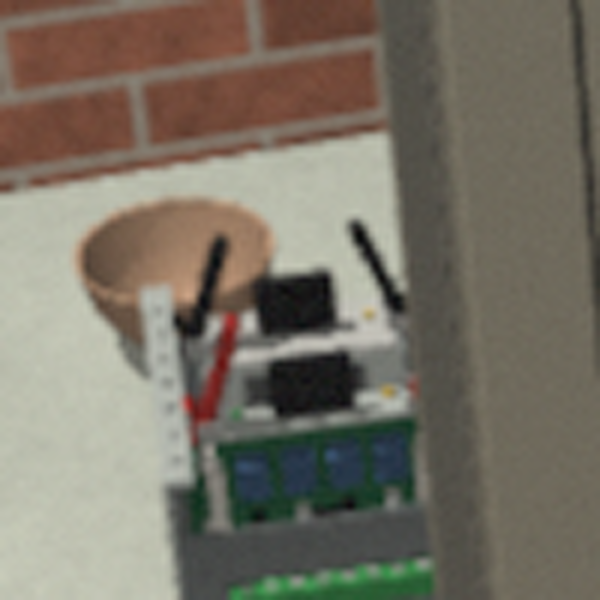

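View pics/t24.png

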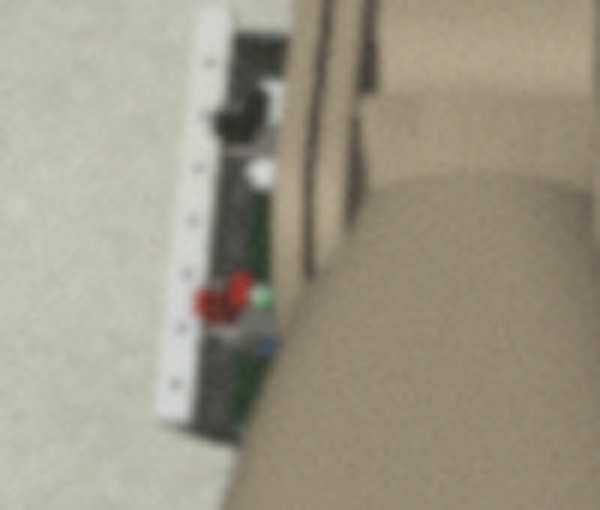

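```bash
python3 -m jog '[[[0.022,0,0,0,0,0,-1],[0,0,-0.004,0,0,0,-1],[0,0,-0.004,0,0,0,-1],[0,0,0,0,0,0,-1],[0,0,0,0,0,0,-1]]]'; python3 -m jog '[[[0,0,-0.003,0,0,0,-1],[0,0,-0.003,0,0,0,-1],[0,0,0,0,0,0,-1]]]'
```

```text
time: 26.1
position: [0.5201, 0.0608, 0.2108]
eef_rot: [1.278, 1.162, -1.276]
wrist_force: [0.2, -0.4, 1.0]
finger_gap: -0.002
time: 26.4
position: [0.52, 0.0669, 0.2098]
eef_rot: [1.278, 1.164, -1.277]
wrist_force: [0.2, -1.0, 0.2]
finger_gap: -0.001
```

```bash
python3 -m jog '[[[-0.001,0,-0.004,0,0,0,-1],[-0.002,0,-0.004,0,0,0,-1],[0,0,0,0,0,0,-1]]]'; python3 -m jog '[[[-0.002,0,-0.004,0,0,0,-1],[-0.002,0,-0.004,0,0,0,-1],[0,0,0,0,0,0,-1]]]'
```

```text
time: 26.7
position: [0.5208, 0.0749, 0.2129]
eef_rot: [1.277, 1.163, -1.277]
wrist_force: [-0.0, 0.3, -0.2]
finger_gap: -0.001
time: 27.0
position: [0.5217, 0.0829, 0.2171]
eef_rot: [1.278, 1.163, -1.277]
wrist_force: [-0.5, 0.0, -0.1]
finger_gap: -0.001
```

```bash
python3 -m jog '[[[-0.002,0,-0.004,0,0,0,-1],[-0.001,0,-0.004,0,0,0,-1],[0,0,0,0,0,0,-1]]]'
python3 - <<'E'
from h import *
from workcell import r
snap(r,"side","s25",(215,185,315,285),6);snap(r,"top","t25",(190,190,290,275),6)
o=r.get_obs();print(o["time"],o["position"],o["wrist_force"],o["torque"])
E
```

```text
time: 27.3
position: [0.5223, 0.091, 0.2198]
eef_rot: [1.278, 1.164, -1.277]
wrist_force: [0.4, -1.2, 0.3]
finger_gap: -0.001
27.4 [0.52217393 0.09083897 0.21955592] [0.1216951  0.28094678 0.13070746] [-0.01066196 -0.00100173  0.02600128]
```

View pics/s25.png

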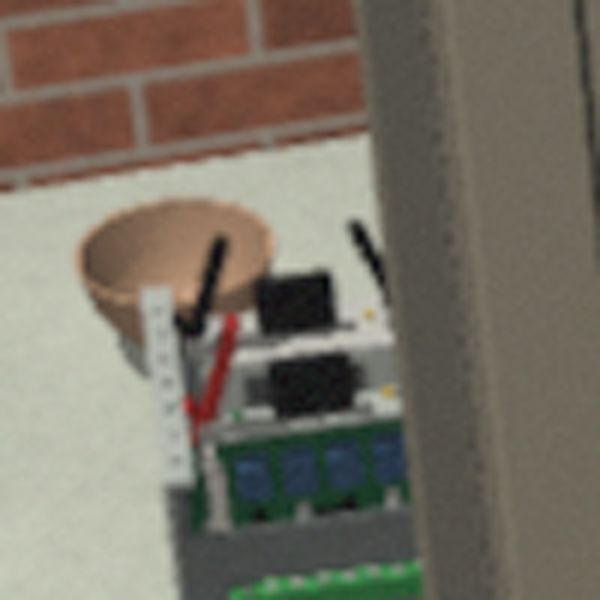

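View pics/t25.png

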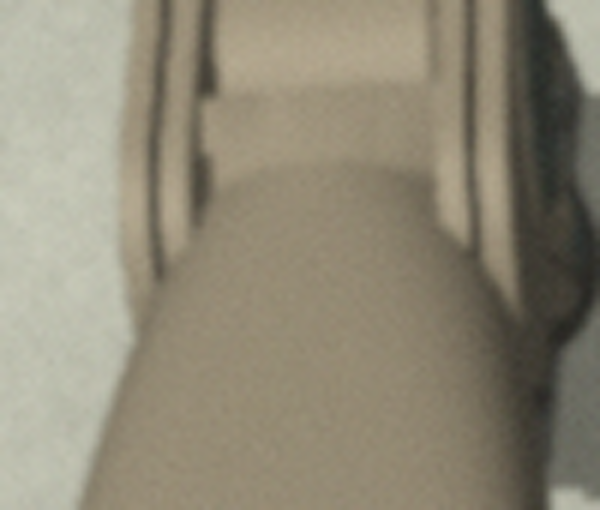

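```bash
python3 -m jog '[[[-0.001,0,-0.004,0,0,0,-1],[0,0,-0.004,0,0,0,-1],[0,0,-0.003,0,0,0,-1],[0,0,0,0,0,0,-1]]]'; python3 -m jog '[[[0,0,-0.003,0,0,0,-1],[0,0,0,0,0,0,-1]]]'; python3 -m jog '[[[0,0,-0.003,0,0,0,-1],[0,0,0,0,0,0,-1]]]'
```

```text
time: 27.8
position: [0.5233, 0.1019, 0.2207]
eef_rot: [1.278, 1.164, -1.277]
wrist_force: [0.2, 0.7, -0.6]
finger_gap: -0.002
time: 28.0
position: [0.5235, 0.1047, 0.2206]
eef_rot: [1.278, 1.164, -1.278]
wrist_force: [0.2, -0.1, 1.0]
finger_gap: -0.001
time: 28.2
position: [0.5238, 0.1076, 0.2206]
eef_rot: [1.278, 1.164, -1.278]
wrist_force: [-0.7, -0.9, 0.0]
finger_gap: 0.0
```

```bash
python3 -m jog '[[[0.001,0,-0.003,0,0,0,-1],[0.001,0,-0.003,0,0,0,-1],[0,0,0,0,0,0,-1]]]'; python3 -m jog '[[[0.001,0,-0.003,0,0,0,-1],[0,0,-0.003,0,0,0,-1],[0,0,0,0,0,0,-1]]]'; python3 -m jog '[[[0,0,-0.003,0,0,0,-1],[0,0,0,0,0,0,-1]]]'
```

```text
time: 28.5
position: [0.5243, 0.1138, 0.2185]
eef_rot: [1.278, 1.164, -1.277]
wrist_force: [-0.5, -0.1, -0.4]
finger_gap: 0.002
time: 28.8
position: [0.5245, 0.1188, 0.2171]
eef_rot: [1.276, 1.162, -1.28]
wrist_force: [-0.1, -4.3, -0.4]
finger_gap: -0.003
time: 29.0
position: [0.5245, 0.1208, 0.2167]
eef_rot: [1.274, 1.16, -1.282]
wrist_force: [0.0, -7.5, -1.6]
finger_gap: -0.002
```

```bash
python3 -m jog '[[[0,0,-0.003,0,0,0,-1],[0,0,0,0,0,0,-1]]]'; python3 -m jog '[[[0,0,-0.003,0,0,0,-1],[0,0,0,0,0,0,-1]]]'; python3 -m jog '[[[0,0,-0.002,0,0,0,-1],[0,0,0,0,0,0,-1],[0,0,0,0,0,0,-1]]]'
```

```text
time: 29.2
position: [0.5246, 0.1227, 0.2164]
eef_rot: [1.272, 1.158, -1.284]
wrist_force: [0.2, -11.5, -2.3]
finger_gap: -0.0
time: 29.4
position: [0.5247, 0.1238, 0.2163]
eef_rot: [1.268, 1.153, -1.288]
wrist_force: [-0.1, -16.8, -2.2]
finger_gap: 0.002
time: 29.7
position: [0.5247, 0.1243, 0.2162]
eef_rot: [1.266, 1.15, -1.291]
wrist_force: [-0.1, -20.1, -1.7]
finger_gap: 0.001
```

Run:
```python
from h import *
from workcell import r
snap(r,"side","s26",(215,185,315,285),6)
c,s=np.cos(-.094),np.sin(-.094)
for p,e in (([.5348,.2180,.2202],[1.281,1.166,-1.275]),([.5350,.2137,.2198],[1.293,1.179,-1.26]),([.5245,.1208,.2167],[1.274,1.16,-1.282]),([.5247,.1243,.2162],[1.266,1.15,-1.291])):
    M=Rot.from_rotvec(e).as_matrix(); t=np.array(p)+M@[.073,0,0]; d=t-[.5297,.1715,0]; print((c*d[0]+s*d[1]).round(4),(-s*d[0]+c*d[1]).round(4),t[2].round(4), np.degrees(np.arcsin(M[1,0])).round(2))
```

```text
0.0008 0.0471 0.1472 0.23
0.0016 0.0442 0.1468 1.26
-0.0005 -0.0514 0.1437 -0.3
-0.0007 -0.0488 0.1432 -1.02
```

View pics/s26.png

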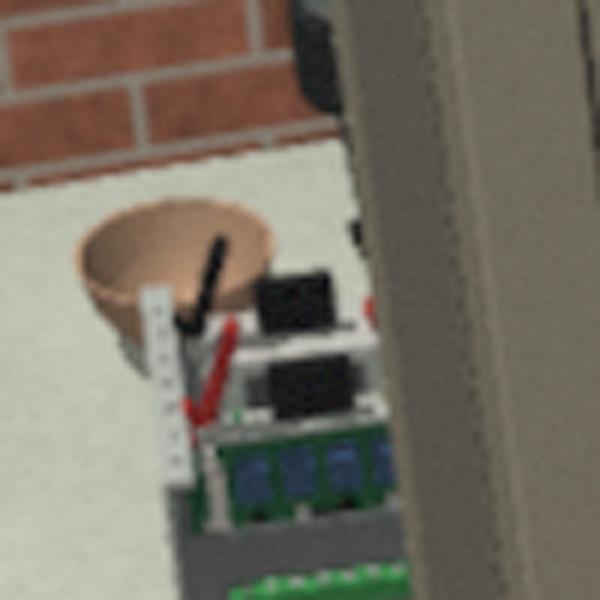

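```bash
python3 -m jog '[[[0,0,-0.002,0,0,0,-1],[0,0,0,0,0,0,-1],[0,0,0,0,0,0,-1]]]'; python3 -m jog '[[[0,0,0.015,0,0,0,-1],[0,0,0.014,0,0,0,-1],[-0.035,0,0,0,0,0,-1],[-0.04,0,0,0,0,0,-1],[0,0,0,0,0,0,-1]]]'
```

```text
time: 30.05
position: [0.5247, 0.1249, 0.2161]
eef_rot: [1.264, 1.147, -1.293]
wrist_force: [-0.9, -25.4, -0.5]
finger_gap: 0.001
time: 30.55
position: [0.5268, 0.104, 0.2989]
eef_rot: [1.286, 1.158, -1.267]
wrist_force: [0.7, 0.3, 0.9]
finger_gap: 0.003
```

```bash
python3 -m jog '[[[0,0,-0.03,0,0,0,-1],[0,0,-0.04,0,0,0,-1],[0,0,-0.04,0,0,0,-1],[0,0,-0.04,0,0,0,-1],[0,0,-0.015,0,0,0,-1]]]'
python3 - <<'E'
from h import *
from workcell import r
snap(r,"side","s27",(225,195,305,275),7.4);snap(r,"top","t27",(210,190,300,270),6.6)
o=r.get_obs();print(o["time"],o["position"],o["wrist_force"])
E
```

```text
time: 31.05
position: [0.5387, 0.2711, 0.2922]
eef_rot: [1.277, 1.167, -1.274]
wrist_force: [-0.2, 0.1, 0.7]
finger_gap: -0.0
31.15 [0.53865144 0.26967804 0.29212055] [-1.00283778  0.10751495 -0.17682763]
```

View pics/s27.png

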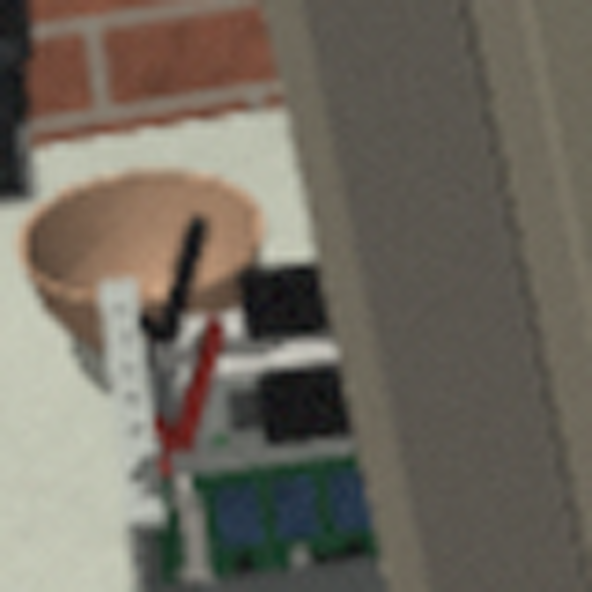

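View pics/t27.png

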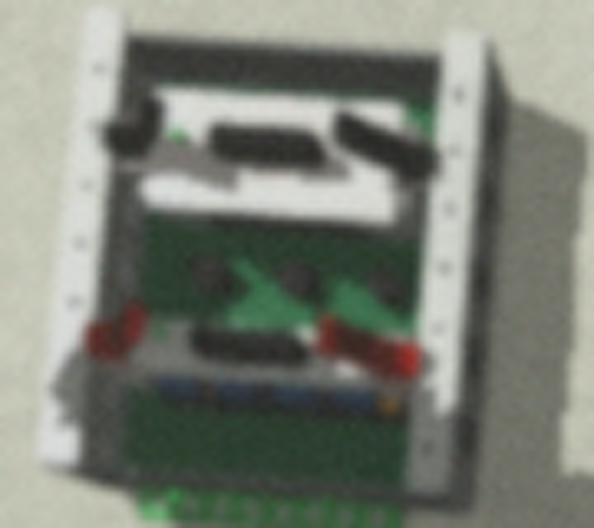

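```bash
python3 -m jog '[[[0.03,0,0,0,0,0,-1],[0.025,0,0.01,0,0,0,-1],[0.017,0,0.012,0,0,0,-1],[0,0,0.012,0,0,0,-1],[0,0,0,0,0,0,-1]]]'; python3 -m jog '[[[0,0,0.006,0,0,0,-1],[0,0,0,0,0,0,-1],[0,0,0,0,0,0,-1]]]'; python3 -m jog '[[[0,0,0.004,0,0,0,-1],[0,0,0,0,0,0,-1],[0,0,0,0,0,0,-1]]]'
```

```text
time: 31.65
position: [0.5352, 0.2317, 0.2205]
eef_rot: [1.279, 1.163, -1.281]
wrist_force: [-0.3, 0.1, 0.8]
finger_gap: 0.004
time: 31.95
position: [0.5358, 0.228, 0.2218]
eef_rot: [1.28, 1.163, -1.276]
wrist_force: [0.7, 0.2, 0.7]
finger_gap: 0.001
time: 32.25
position: [0.5347, 0.2239, 0.2207]
eef_rot: [1.278, 1.164, -1.278]
wrist_force: [-0.8, 1.1, 1.1]
finger_gap: 0.0
```

```bash
python3 -m jog '[[[0.001,0,0.003,0,0,0,-1],[0,0,0,0,0,0,-1]]]'; python3 -m jog '[[[0.001,0,0.003,0,0,0,-1],[0,0,0,0,0,0,-1]]]'; python3 -m jog '[[[0,0,0.003,0,0,0,-1],[0,0,0,0,0,0,-1]]]'
```

```text
time: 32.45
position: [0.5342, 0.2206, 0.2193]
eef_rot: [1.277, 1.164, -1.278]
wrist_force: [0.2, 0.3, -0.5]
finger_gap: -0.001
time: 32.65
position: [0.534, 0.2176, 0.2184]
eef_rot: [1.278, 1.163, -1.278]
wrist_force: [0.3, 0.9, 0.4]
finger_gap: -0.004
time: 32.85
position: [0.5339, 0.2159, 0.2186]
eef_rot: [1.28, 1.167, -1.276]
wrist_force: [0.0, 4.3, -2.2]
finger_gap: 0.0
```

```bash
python3 -m jog '[[[0,0,0.003,0,0,0,-1],[0,0,0,0,0,0,-1]]]'; python3 -m jog '[[[0,0,0.003,0,0,0,-1],[0,0,0,0,0,0,-1]]]'; python3 -m jog '[[[0,0,0.003,0,0,0,-1],[0,0,0,0,0,0,-1],[0,0,0,0,0,0,-1]]]'
python3 - <<'E'
from h import *
from workcell import r
o=r.get_obs(); c,s=np.cos(-.094),np.sin(-.094)
M=Rot.from_rotvec(o["eef_rot"]).as_matrix(); t=o["position"]+M@[.073,0,0]; d=t-[.5297,.1715,0]; print((-s*d[0]+c*d[1]).round(4),t[2].round(4))
snap(r,"side","s28",(225,195,305,275),7.4)
E
```

```text
time: 33.05
position: [0.5339, 0.2149, 0.2187]
eef_rot: [1.284, 1.171, -1.272]
wrist_force: [1.2, 11.6, -3.0]
finger_gap: 0.002
time: 33.25
position: [0.5338, 0.214, 0.2187]
eef_rot: [1.287, 1.176, -1.268]
wrist_force: [1.6, 17.7, -4.9]
finger_gap: -0.0
time: 33.55
position: [0.5337, 0.213, 0.2188]
eef_rot: [1.29, 1.181, -1.265]
wrist_force: [1.7, 23.1, -6.4]
finger_gap: 0.001
0.0432 0.1458
```

View pics/s28.png

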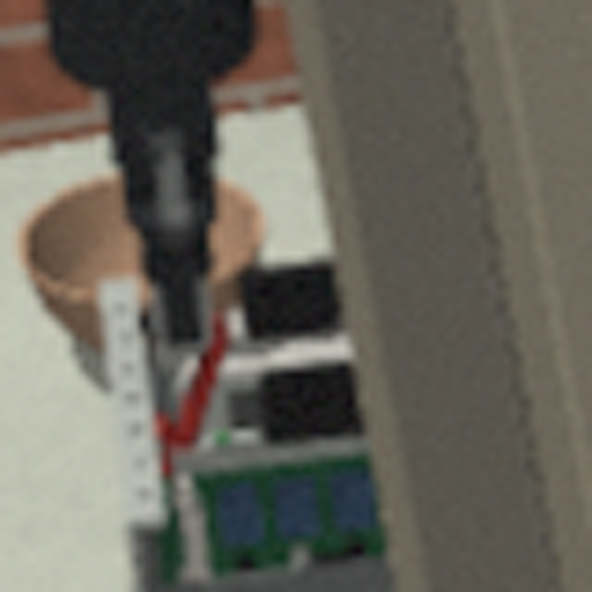

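```bash
python3 -m jog '[[[0,0,-0.014,0,0,0,-1],[0,0,-0.016,0,0,0,-1],[-0.035,0,0,0,0,0,-1],[-0.04,0,0,0,0,0,-1],[0,0,0,0,0,0,-1]]]'
python3 - <<'E'
from h import *
from workcell import r
snap(r,"side","s29",(225,195,305,275),7.4);snap(r,"top","t29",(210,190,300,270),6.6)
o=r.get_obs();print(o["time"],o["position"],o["wrist_force"])
E
```

```text
time: 34.1
position: [0.539, 0.2369, 0.3]
eef_rot: [1.285, 1.158, -1.269]
wrist_force: [1.1, 0.5, 0.3]
finger_gap: 0.003
34.2 [0.53663798 0.23603865 0.29508338] [-0.34796942 -0.0679327  -0.27297186]
```

View pics/s29.png

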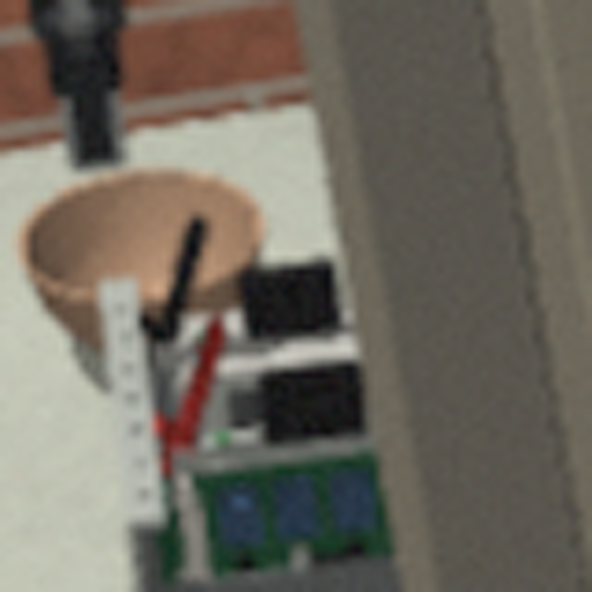

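View pics/t29.png

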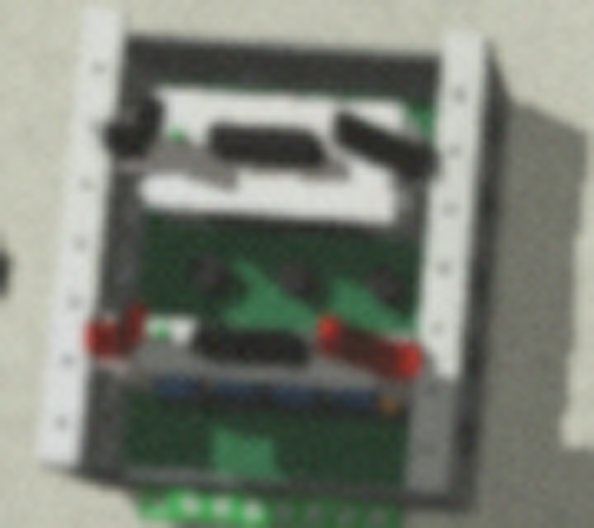

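Run:
```python
from fit import *
def inv(px,x0,y0,s): return (np.array(px)-[x0,y0]+.5)*s-.5
yaw=-.09; R=Rot.from_euler('z',yaw).as_matrix(); ch=np.array([.5677,.167,0])
def tips(cx,a,sg,dz=0):
    th=a-.35
    pts=[]
    for rr in(6,58): pts.append((cx,sg*(52+rr*np.sin(th)),12+dz+86+rr*np.cos(th)))
    return np.array(pts)/1000@R.T+ch
G=lambda cx,dz=0:np.array([(cx,20,127+dz),(cx,-20,127+dz)])/1000@R.T+ch
for cam,b in(("top",(210,190,6.6)),("side",(225,195,7.4))):
  for nm,cx in(("supply",35),("card",-40)):
    print(cam,nm,"grip",inv(proj(cam,G(cx)),*b).round(0).tolist(), "grip+5",inv(proj(cam,G(cx,5)),*b).round(0).tolist())
    for a in(0,.1,.2):
      print("   a",a,"L",inv(proj(cam,tips(cx,a,1)),*b).round(0).tolist(),"R",inv(proj(cam,tips(cx,a,-1)),*b).round(0).tolist())
```

```text
top supply grip [[203.0, 133.0], [313.0, 141.0]] grip+5 [[200.0, 130.0], [311.0, 138.0]]
   a 0 L [[134.0, 141.0], [154.0, 115.0]] R [[404.0, 160.0], [336.0, 128.0]]
   a 0.1 L [[132.0, 141.0], [138.0, 113.0]] R [[406.0, 160.0], [351.0, 128.0]]
   a 0.2 L [[131.0, 140.0], [121.0, 111.0]] R [[407.0, 160.0], [367.0, 129.0]]
top card grip [[181.0, 340.0], [293.0, 348.0]] grip+5 [[178.0, 338.0], [290.0, 346.0]]
   a 0 L [[112.0, 343.0], [132.0, 327.0]] R [[385.0, 363.0], [316.0, 340.0]]
   a 0.1 L [[110.0, 343.0], [115.0, 325.0]] R [[387.0, 363.0], [331.0, 341.0]]
   a 0.2 L [[109.0, 342.0], [98.0, 323.0]] R [[388.0, 363.0], [347.0, 342.0]]
side supply grip [[239.0, 276.0], [339.0, 263.0]] grip+5 [[238.0, 265.0], [338.0, 253.0]]
   a 0 L [[170.0, 334.0], [202.0, 225.0]] R [[418.0, 303.0], [365.0, 206.0]]
   a 0.1 L [[169.0, 334.0], [188.0, 223.0]] R [[419.0, 303.0], [378.0, 200.0]]
   a 0.2 L [[167.0, 334.0], [173.0, 222.0]] R [[421.0, 302.0], [392.0, 196.0]]
side card grip [[256.0, 380.0], [360.0, 367.0]] grip+5 [[255.0, 369.0], [359.0, 356.0]]
   a 0 L [[184.0, 440.0], [218.0, 328.0]] R [[442.0, 407.0], [387.0, 307.0]]
   a 0.1 L [[182.0, 440.0], [203.0, 326.0]] R [[443.0, 406.0], [401.0, 302.0]]
   a 0.2 L [[181.0, 439.0], [187.0, 326.0]] R [[444.0, 406.0], [415.0, 297.0]]
```

```bash
python3 -m jog '[[[-0.04,0,0.02,0,0,0,-1],[0,-0.005,0.042,0,0,0,-1],[0,-0.005,0.042,0,0,0,-1],[0,-0.005,0.042,0,0,0,-1],[0,-0.005,0.042,0,0,0,-1]]]'; python3 -m jog '[[[0,-0.005,0.042,0,0,0,-1],[0,-0.005,0.042,0,0,0,-1],[0,-0.005,0.042,0,0,0,-1],[0,-0.005,0.042,0,0,0,-1],[0,-0.005,0.042,0,0,0,-1]]]'; python3 -m jog '[[[0,-0.005,0.042,0,0,0,-1],[0,-0.005,0.042,0,0,0,-1],[0,-0.005,0.042,0,0,0,-1],[0,-0.005,0.042,0,0,0,-1],[0,-0.005,0.042,0,0,0,-1]]]'
python3 - <<'E'
from h import *
from workcell import r
snap(r,"side","s30",(225,195,305,275),7.4);snap(r,"top","t30")
o=r.get_obs();print(o["time"],o["position"],o["wrist_force"])
E
```

```text
time: 34.7
position: [0.4968, 0.049, 0.3318]
eef_rot: [1.275, 1.165, -1.28]
wrist_force: [0.8, 0.3, -0.2]
finger_gap: -0.001
time: 35.2
position: [0.4522, -0.1576, 0.3319]
eef_rot: [1.277, 1.166, -1.28]
wrist_force: [1.2, 0.5, -0.3]
finger_gap: 0.006
time: 35.7
position: [0.4078, -0.3641, 0.3317]
eef_rot: [1.279, 1.167, -1.279]
wrist_force: [0.7, -0.7, 0.2]
finger_gap: 0.005
35.8 [ 0.40769397 -0.36700434  0.33148308] [0.14846692 0.94943856 0.01508105]
```

View pics/s30.png

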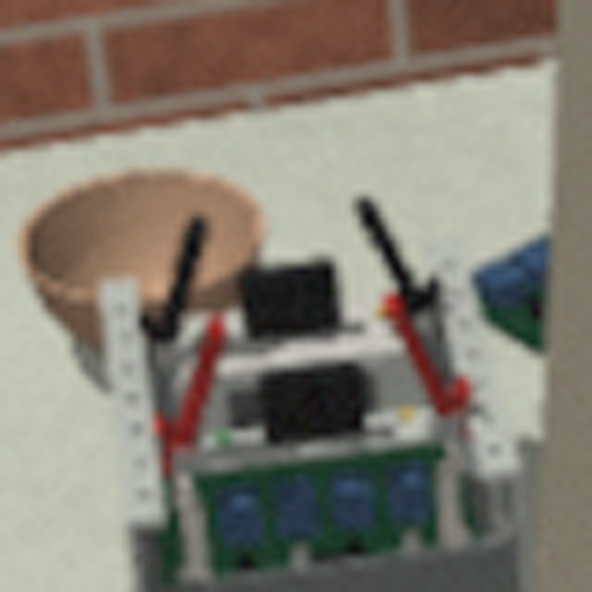

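View pics/t30.png

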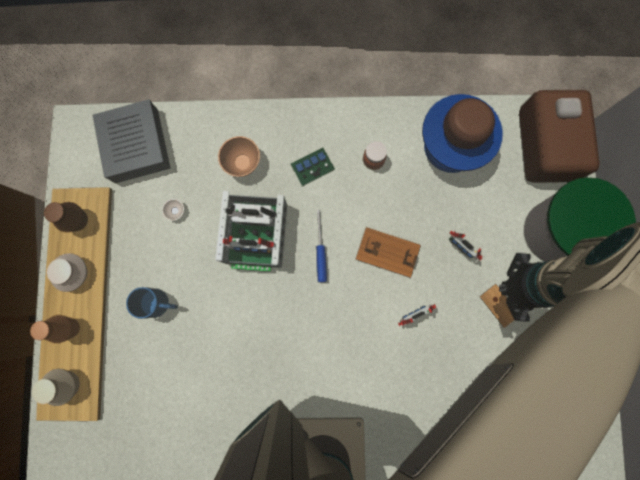

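Run:
```python
import cv2
a=cv2.imread("pics/s30_raw.png")[218:262,240:294]; cv2.imwrite("pics/s30a.png",cv2.resize(a,None,fx=14.5,fy=13.6*14.5/13.6,interpolation=cv2.INTER_CUBIC)[:600])
a=cv2.imread("pics/t30_raw.png")[195:260,215:290]; cv2.imwrite("pics/t30a.png",cv2.resize(a,None,fx=9,fy=9,interpolation=cv2.INTER_CUBIC))
```

```text
(no output)
```

View pics/s30a.png

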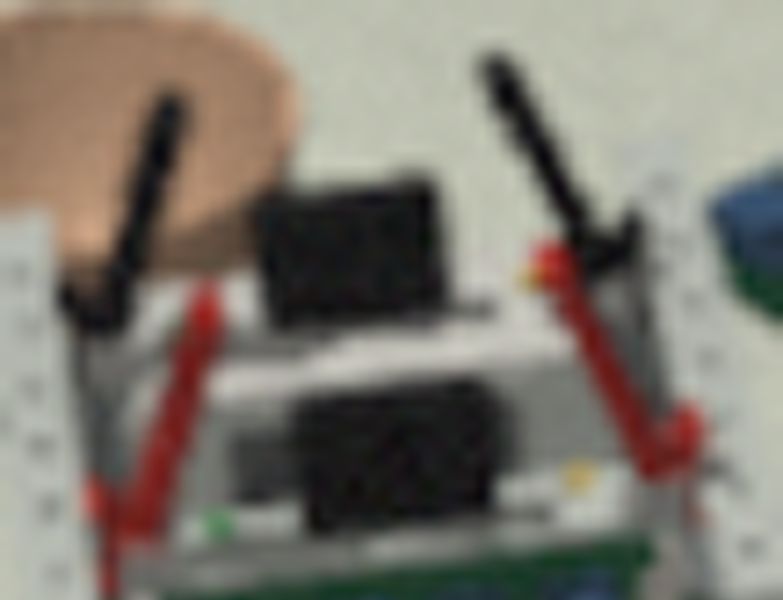

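View pics/t30a.png

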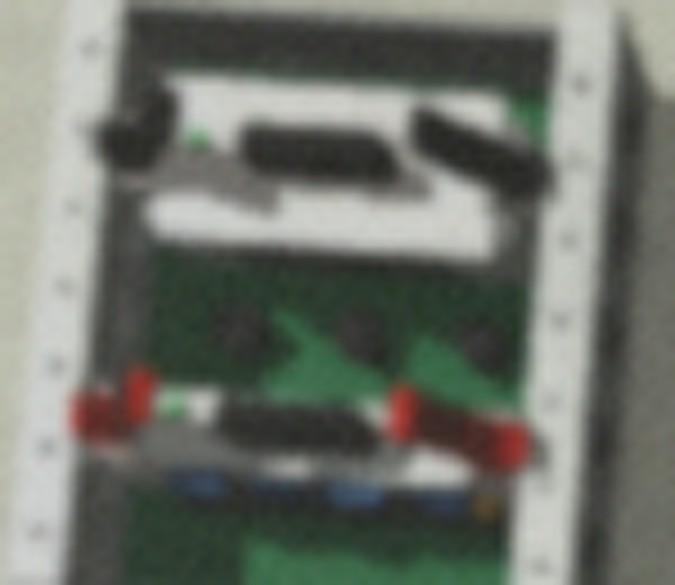

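```bash
python3 -m jog '[[[0,0.0065,-0.042,0,0,0,-1],[0,0.0065,-0.042,0,0,0,-1],[0,0.0065,-0.042,0,0,0,-1],[0,0.0065,-0.042,0,0,0,-1],[0,0.0065,-0.042,0,0,0,-1]]]'; python3 -m jog '[[[0,0.0065,-0.042,0,0,0,-1],[0,0.0065,-0.042,0,0,0,-1],[0,0.0065,-0.042,0,0,0,-1],[0,0.0065,-0.042,0,0,0,-1],[0,0.0065,-0.042,0,0,0,-1]]]';python3 -m jog '[[[0,0.0065,-0.036,0,0,0,-1],[0,0,0,0,0,0,-1],[0,0,0,0,0,0,-1]]]'
```

```text
time: 36.3
position: [0.4604, -0.1545, 0.332]
eef_rot: [1.277, 1.166, -1.28]
wrist_force: [0.6, 0.2, 0.0]
finger_gap: -0.0
time: 36.8
position: [0.5121, 0.0514, 0.3321]
eef_rot: [1.276, 1.165, -1.28]
wrist_force: [1.1, 0.2, 0.1]
finger_gap: -0.001
time: 37.1
position: [0.522, 0.0853, 0.3321]
eef_rot: [1.274, 1.166, -1.279]
wrist_force: [0.1, -0.3, 0.2]
finger_gap: -0.002
```

```bash
python3 -m jog '[[[0.04,0,0,0,0,0,-1],[0.04,0,0,0,0,0,-1],[0.034,0,0,0,0,0,-1],[0,0,0,0,0,0,-1],[0,0,0,0,0,0,-1]]]'; python3 -m jog '[[[0,0,-0.008,0,0,0,-1],[0,0,-0.008,0,0,0,-1],[0,0,-0.006,0,0,0,-1],[0,0,0,0,0,0,-1],[0,0,0,0,0,0,-1]]]'
```

```text
time: 37.6
position: [0.5223, 0.0834, 0.2193]
eef_rot: [1.278, 1.164, -1.281]
wrist_force: [0.4, 0.3, 0.0]
finger_gap: 0.003
time: 38.1
position: [0.5254, 0.1067, 0.2201]
eef_rot: [1.278, 1.163, -1.277]
wrist_force: [0.7, -0.7, -0.0]
finger_gap: -0.001
```

```bash
python3 -m jog '[[[0.001,0,-0.004,0,0,0,-1],[0.001,0,-0.004,0,0,0,-1],[0,0,0,0,0,0,-1]]]'; python3 -m jog '[[[0.001,0,-0.004,0,0,0,-1],[0,0,0,0,0,0,-1]]]'; python3 -m jog '[[[0,0,-0.003,0,0,0,-1],[0,0,0,0,0,0,-1]]]'; python3 -m jog '[[[0,0,-0.003,0,0,0,-1],[0,0,0,0,0,0,-1]]]'
```

```text
time: 38.4
position: [0.5257, 0.1145, 0.2173]
eef_rot: [1.277, 1.164, -1.278]
wrist_force: [0.3, 0.7, 0.4]
finger_gap: 0.001
time: 38.6
position: [0.5262, 0.1185, 0.2164]
eef_rot: [1.278, 1.164, -1.278]
wrist_force: [-0.1, 0.8, 0.3]
finger_gap: -0.002
time: 38.8
position: [0.5264, 0.1207, 0.2164]
eef_rot: [1.276, 1.162, -1.279]
wrist_force: [0.2, -3.5, -0.7]
finger_gap: -0.001
time: 39.0
position: [0.5264, 0.1219, 0.2163]
eef_rot: [1.273, 1.158, -1.283]
wrist_force: [-1.2, -9.6, 1.0]
finger_gap: -0.003
```

```bash
python3 -m jog '[[[0,0,-0.004,0,0,0,-1],[0,0,0,0,0,0,-1]]]'; python3 -m jog '[[[0,0,-0.003,0,0,0,-1],[0,0,0,0,0,0,-1],[0,0,0,0,0,0,-1]]]'
```

```text
time: 39.2
position: [0.5265, 0.1232, 0.2163]
eef_rot: [1.268, 1.151, -1.288]
wrist_force: [-1.7, -16.8, 2.0]
finger_gap: -0.001
time: 39.5
position: [0.5267, 0.1243, 0.2164]
eef_rot: [1.265, 1.147, -1.291]
wrist_force: [-1.9, -22.9, 2.5]
finger_gap: 0.0
```

```bash
python3 -m jog '[[[0,0,0.015,0,0,0,-1],[0,0,0.014,0,0,0,-1],[-0.035,0,0,0,0,0,-1],[-0.045,0,0,0,0,0,-1],[-0.03,0,0,0,0,0,-1]]]'; python3 -m jog '[[[0,-0.006,0.042,0,0,0,-1],[0,-0.006,0.042,0,0,0,-1],[0,-0.006,0.042,0,0,0,-1],[0,-0.006,0.042,0,0,0,-1],[0,-0.006,0.042,0,0,0,-1]]]'; python3 -m jog '[[[0,-0.006,0.042,0,0,0,-1],[0,-0.006,0.042,0,0,0,-1],[0,-0.006,0.042,0,0,0,-1],[0,-0.006,0.042,0,0,0,-1],[0,-0.006,0.042,0,0,0,-1]]]'
python3 - <<'E'
from h import *
from workcell import r
snap(r,"side","s31",(240,218,294,260),14);snap(r,"top","t31",(215,195,290,260),9)
o=r.get_obs();print(o["time"],o["position"],o["wrist_force"])
E
```

```text
time: 40.0
position: [0.5254, 0.1023, 0.3294]
eef_rot: [1.281, 1.163, -1.275]
wrist_force: [0.2, 0.2, 1.1]
finger_gap: 0.001
time: 40.5
position: [0.4748, -0.1053, 0.3269]
eef_rot: [1.279, 1.163, -1.276]
wrist_force: [0.6, -0.5, 0.1]
finger_gap: 0.0
time: 41.0
position: [0.4252, -0.3119, 0.3268]
eef_rot: [1.279, 1.163, -1.276]
wrist_force: [1.0, 0.1, -0.2]
finger_gap: -0.002
41.1 [ 0.42509869 -0.31466664  0.32671212] [0.86865346 1.8060941  0.62792909]
```

View pics/s31.png

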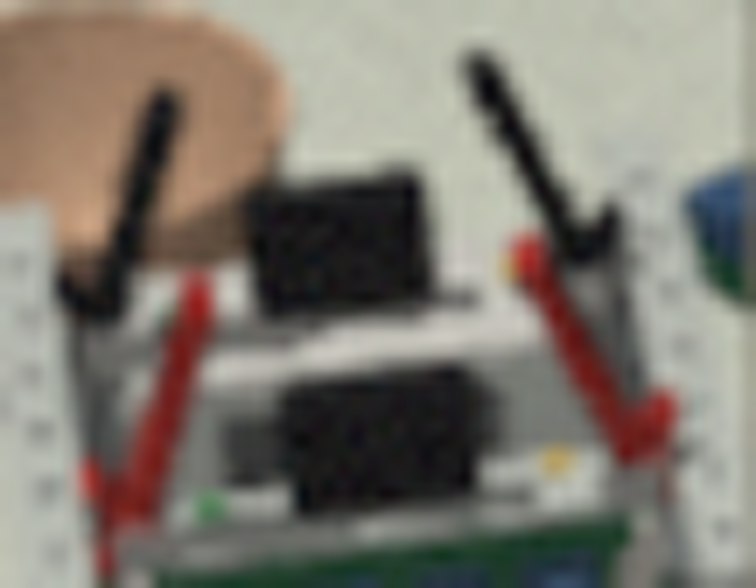

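View pics/t31.png

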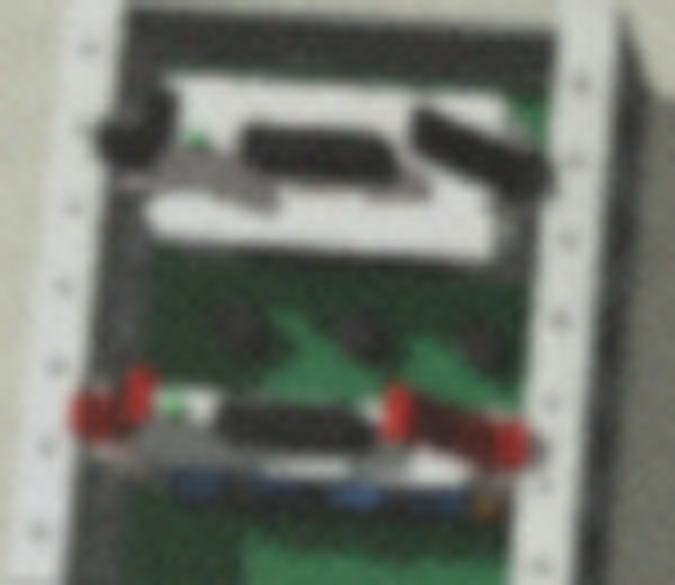

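```bash
python3 -m jog '[[[0,0,0,0,0,0,-1],[0,0,0,0,0,0,-1],[0,0,0,0,0,0,-1]]]'
python3 - <<'E'
from workcell import r
print(r.job_done()); print(r.get_obs()["time"])
E
```

```text
time: 41.4
position: [0.426, -0.3091, 0.3266]
eef_rot: [1.277, 1.165, -1.276]
wrist_force: [0.5, -0.1, 0.5]
finger_gap: 0.0
the job is handed in; nothing more can be done
None
the job is handed in; nothing more can be done
```

I moved the card from the rack into the free slot, shut both levers, and handed the job in at about 41 s of the 72 s allowed. No verdict was reported.

**Seating the card:** I lowered it until it came to rest on its connector, where the force changed by about 5 N, roughly 6 mm above home. I then let go and drove it the rest of the way with the levers only.

**Shutting the levers:** I shut the left, then the right, then re-pressed each once. Each time I stopped at a firm stop, at 23–25 N.

**Last checks:**
- **Levers:** in the last side picture both lean like the shut supply levers, to within about 0.03 rad, which is the limit of what I can read from these pictures. The last top picture shows nothing against that.
- **Card height:** its grip stands level with the supply's to about 1 mm. I measured that before the last press on the right lever.
- **Rest of the bench:** in the last full picture, taken just before that press, everything I could see stood where it began, and the arm hid the rib. I compared this by eye only. At hand-in the gripper was clear of everything.

**What went less well:**
- **First push on the left lever:** it met about 20 N upward on the tool. On the next approach the fingertip pressed down on the handle's end with about 12 N, when the lever was roughly upright and already able to hook. A little of that load may have reached the card. I backed off, lowered the fingers and pushed from the side.
- **Stop force:** 23–25 N is slightly above the 22 N given as the most a lever should need.
- **Right lever:** I swung it in by force readings alone, because the arm hid it. I only saw it clearly afterwards.

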